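# Date-stamp the pantry tins and put them away in the drawer

## Task

Pull the cabinet drawer all the way out to its stop. Then date-stamp the tins on the counter one at a time, in the order red, yellow, blue (one of them may be missing): slide each tin onto the press deck so that its white spot sits right under the stamp tip, and press the pedal fully down to its stop. Put every stamped tin flat, lid up, in the drawer, and finally push the drawer fully home, leaving the other pantry goods where they stand.

Things in the scene. Friction and masses are not known exactly. Their poses are not given: they have to be found in the camera images.
- tin_red: flat oblong tin with a red lid, 130 long (its x) x 50 wide (its y) x 45 high, about 250 g (175 to 350 g), rigid, lid fixed; lies lid up on the table, loose. Origin: centre of its underside. May be absent (None).
- tin_red_spot (a point): centre of the white spot (24 mm diameter, black rim) on top of the red lid: on the tin's long centre line, 45 mm from its centre towards its +x end, at lid height. Absent with its tin.
- tin_yellow: flat oblong tin with a yellow lid, 130 long (its x) x 50 wide (its y) x 45 high, about 250 g (175 to 350 g), rigid, lid fixed; lies lid up on the table, loose. Origin: centre of its underside. May be absent (None).
- tin_yellow_spot (a point): centre of the white spot (24 mm diameter, black rim) on top of the yellow lid: on the tin's long centre line, 45 mm from its centre towards its +x end, at lid height. Absent with its tin.
- tin_blue: flat oblong tin with a blue lid, 130 long (its x) x 50 wide (its y) x 45 high, about 250 g (175 to 350 g), rigid, lid fixed; lies lid up on the table, loose. Origin: centre of its underside. May be absent (None).
- tin_blue_spot (a point): centre of the white spot (24 mm diameter, black rim) on top of the blue lid: on the tin's long centre line, 45 mm from its centre towards its +x end, at lid height. Absent with its tin.
- press: green date press, fixed; place, yaw vary. Origin: on the table right under the stamp tip; x points away from the robot, y left, z up. In mm: aluminium deck, top at z 8, spans x -160 to 60, y -105 to 60, open to -x. Column at y -103 to -75, x -23 to 23. A 28 wide arm at z 124 to 150 carries a 24 thick sleeve (underside z 90). Pedal at y 72 to 124, its shaft across the deck at x 45, z 31.
- stamp_tip (a point): centre of the lower end of the steel stamp rod, 10 mm thick, below the sleeve: 66 mm above the table at rest, 13 mm over the lid of a tin on the deck. It moves straight down 11 mm as the pedal goes to its stop (2 mm short of the lid) and springs back with it; never sideways.
- pedal (a joint): angle of the hinged spring pedal: 0 at rest (up), 0.28 rad at its stop (fully down). Springs back when released. Takes about 5 N to start and 11 N at the stop, measured at pedal_pad.
- pedal_pad (a point): point to press, on top of the pedal's black rubber pad (70 x 46 mm, yellow strip at its free edge on the robot's side), 90 mm from the hinge at the pedal's far end; 63 mm above the table at rest, 38 mm at the stop. The point moves with the pedal. Axes tilt with the pedal.
- drawer (a joint): how far the drawer is pulled out of the pale wooden cabinet (fixed, place and yaw vary; 260 deep, 270 wide, 115 mm high, front towards the robot; its opening leaves 80 mm of height over the drawer floor): 0 fully home, 0.18 m at its stop. Light friction (about 1 N); it stays where it is left.
- drawer_handle (a point): middle of the drawer's dark bar handle, 120 mm long, level, about 10 mm thick, 35 mm in front of the white drawer front and 74 mm above the table. It can be pinched from above (fingers across its thickness) or pushed. Axes as drawer_floor.
- drawer_floor (a point): middle of the front edge of the drawer's inner floor (just behind the front panel), 22 mm above the table, moves with the drawer. x points into the cabinet (it pulls out along -x), y left, z up. Inside, mm: x 0 to 214, y -114 to 114; side walls 18 high; front panel 77 above the floor. At the stop x 0 to 175 is clear of the cabinet.
- jar_pasta: tall glass jar of pasta, wooden lid, 84 diameter x 140 mm; stands loose, not part of the job. Origin: centre of its underside.
- jar_spice: small glass spice jar, wooden lid, standing near the tins and the pedal, 48 diameter x 75 mm; stands loose, not part of the job. Origin: centre of its underside.
- jar_beans: glass jar of dark beans, wooden lid, standing beyond the tins on the left, 72 diameter x 100 mm; stands loose, not part of the job. Origin: centre of its underside.
- oil_bottle: green bottle, 60 diameter x 200 mm; stands loose, not part of the job. Origin: centre of its underside.
- can_cocoa: red can, 74 diameter x 100 mm; stands loose, not part of the job. Origin: centre of its underside.
Mind the look-alikes: they are no part of the job. Leave any purple look-alike of the tin_red alone.

How it is judged:
By the outcome, as a careful person would: the job done as asked, in the order asked, and still so for the second after the job is handed in, with the robot touching nothing.
Of tin_red, tin_yellow, tin_blue only 2 to 3 are there at a start; the rules pass over those that are not, and their reading is None.
At some moment in a run one of tin_red, tin_yellow, tin_blue may be knocked a few centimetres aside while the robot is not near it.
It also fails if it takes over 210 s, if anything falls off the work surface, if the arm or the gripper's body presses on something with over 40 N, if the wrist force passes 120 N, or if a joint passes its speed limit or range.

## Robot

A 6-joint arm with a two-finger parallel gripper is mounted at the origin on the work surface. World frame = base frame: x ahead of the robot, y to its left, z up, the work surface at z = 0. Lengths are in m, angles in degrees, forces in N, time in s.
With the tool pointing down it reaches from about 0.4 to 0.825 m from the base axis. Payload 7 kg.
Tool frame: the origin (TCP) lies between the finger pads; the fingertips stand 22 mm ahead of it and the grasp point (between the pads) lies 3 mm ahead of it; z points along the fingers, y is the line along which they close (so a half turn about z gives the same grasp; the last joint's range is limited). The gripper opens to 88 mm and grips with 3 to 60 N. Pads are 19 mm wide; open, the fingers measure 130 mm over their backs; the gripper's body (78 mm by 193 mm) begins 47 mm behind the grasp point.
Start: joints at [85.778, 20.546, 0.682, 0, -70.136, -16.507], TCP at [0.239, 0.631, 0.249] pointing down, gripper open.
Joint ranges: [-176.03, 176.03], [-82.01, 121.73], [-58.28, 71.71], [-173.87, 95.51], [-174.79, -0.11], [-173.66, 173.66]. Speed limits (degrees/s): [136.94, 136.94, 172.46, 180, 180, 180].

## Interface

Orientations are given as [roll, pitch, yaw] about the fixed x, y, z axes, in that order (R = Rz(yaw) Ry(pitch) Rx(roll)).
In Python, from plant import r, vision gives the robot as it stands.
- The arm moves only by the shell command python3 -m pendant 'ROWS' [FORCE]. ROWS is JSON, a list that holds one entry, the list of rows, each a list of 7 numbers: the shift along the tool's x, y, z scaled (see below), then the turn, a rotation vector about the tool's x, y, z scaled (see below), then the opening, from -1 (shut) to 1 (fully open). In form: [[[x, y, z, wx, wy, wz, fingers], ...]]. A call has exactly 8 rows; each row shifts and turns the commanded pose from where the row before left it, along the tool's axes as they then stand; what a row does not reach is not made up. The controller multiplies each number of a shift by 20 mm and each number of a turn by 4 degrees. A row lasts 1/10 s, in which the tool goes at most 50 mm and 8.59 degrees, less where a joint would pass 70% of its speed; a pose out of reach is approached as far as the arm can. A call with a number of a shift or a turn outside -1 to 1 is refused whole. A call with a gripper value outside its range is refused whole. The fingers move at their own pace and stop on an object; FORCE is the grip in N (left out, the last holds). Time passes only in rows, so rows that do not move let the fingers close, or fill a call up. It gives the time, the measured TCP pose, the force, the opening and the grip force at its end, in the units of the state.
- r.get_state(): the state, without advancing time (a new reading comes with each control period).
- vision.capture(name): name is "scene" or "side" or "wrist"; returns a dict with "frame" (400x640x3 uint8, blue, green, red), "depth" (400x640 float32, m along the optical axis (not along the pixel's ray), 0 where there is no reading), "camera_matrix" (3x3 intrinsics, pixels), "extrinsics" (4x4, takes a point from world to camera coordinates); the wrist camera has in their place "hand_eye" (4x4, takes a point from camera to tool coordinates, whose origin is the TCP and whose axes are the flange's). Camera axes: x right, y up, looking along -z (the intrinsics and any distortion apply to the point x, -y, -z); pixel columns grow to the right and rows downward; lengths in m; the calibration is good to about 2 mm. The wrist camera is an equidistant fisheye: a pixel r from the principal point sees the ray r / f radians off the axis. A picture is of the moment at which its call begins: read the wrist's pose just before it.
- r.close_job(): hands the job in; it is judged then, once.
The state is a dict: "time_s": time; "joints": joint angles; "qd": joint speeds; "joint_torque": joint torques, N m; "tcp_pos": TCP position; "eef_rot": TCP orientation; "contact_force": force on the tool from outside, world axes, zero at the start; "moment": the same for the moment, N m; "gripper_width": finger opening in m; "gripper_force": force on a finger pad.
Only numpy, scipy, OpenCV 4.12 (cv2) and the standard library are available. Lean on these libraries where they do the work, as an engineer would, in place of code of your own. Each camera call takes 0.05 s, during which the arm holds its last target. There are 200 camera calls.

## Working session

There is one attempt and no reset: what is moved stays moved. The work goes in short steps, Python scripts to look and compute and a shell command to move; the robot and the scene stay as the last step left them, time stands still between calls to the robot, and variables do not carry over. Pictures are saved under pics/ and viewed, at most 14 in all, crops included, and the job is handed in when it is done.

```bash
ls; mkdir -p pics
cat > h.py <<'E'
import numpy as np, cv2
from plant import r, vision
from scipy.spatial.transform import Rotation as R
def cap(name,out=None):
    s=r.get_state(); c=vision.capture(name); c['s']=s
    if out: cv2.imwrite('pics/'+out,c['frame'])
    return c
def world(c):
    """world xyz map from depth for fixed cams"""
    d=c['depth'];K=np.array(c['camera_matrix']);E=np.array(c['extrinsics'])
    v,u=np.mgrid[0:d.shape[0],0:d.shape[1]]
    X=(u-K[0,2])/K[0,0]*d; Y=(v-K[1,2])/K[1,1]*d
    P=np.stack([X,-Y,-d],-1)
    return (P-E[:3,3])@E[:3,:3]   # R^T (p-t)
E
python3 - <<'E'
from h import *
print(r.get_state())
for n in('scene','side'):
    c=cap(n,n+'0.png'); print({k:(np.round(v,3).tolist() if k not in('frame','depth','s') else '') for k,v in c.items()})
    W=world(c); np.savez(''+n+'0.npz',W=W,f=c['frame'],d=c['depth'])
E
```

```text
pics
{'time_s': 0.0, 'joints': array([ 8.57764349e+01,  2.05884572e+01,  6.32430838e-01, -1.95089419e-02,
       -7.01356333e+01, -1.65067121e+01]), 'qd': array([ 0.00843339,  0.01457745,  0.04567956,  0.06598981,  0.08634857,
       -0.02836514]), 'joint_torque': array([-1.84541437e-03, -5.82711983e+01,  2.93053079e+01,  6.99680284e+00,
        6.86382395e-03, -1.73519720e-04]), 'tcp_pos': array([0.2387957 , 0.63085199, 0.24764799]), 'eef_rot': array([ 1.79906907e+02, -8.46156142e-03, -2.07369141e+01]), 'contact_force': array([ 0.43960669, -0.14002973, -0.10722374]), 'moment': array([ 0.01695181, -0.0052354 , -0.02124516]), 'gripper_force': 0.0, 'gripper_width': 0.08799022575830791}
{'frame': '', 'depth': '', 'camera_matrix': [[410.302, 0.0, 324.027], [0.0, 410.302, 197.369], [0.0, 0.0, 1.0]], 'extrinsics': [[-0.542, 0.84, -0.011, 0.239], [-0.498, -0.31, 0.81, 0.236], [0.677, 0.445, 0.586, -1.52], [0.0, 0.0, 0.0, 1.0]], 's': ''}
{'frame': '', 'depth': '', 'camera_matrix': [[373.016, 0.0, 318.461], [0.0, 373.016, 197.701], [0.0, 0.0, 1.0]], 'extrinsics': [[0.822, -0.57, -0.01, -0.398], [0.447, 0.633, 0.631, -0.342], [-0.353, -0.524, 0.775, -0.709], [0.0, 0.0, 0.0, 1.0]], 's': ''}
```

View pics/scene0.png

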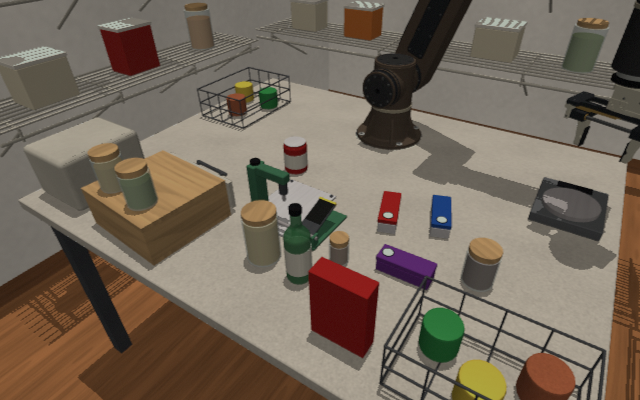

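View pics/side0.png

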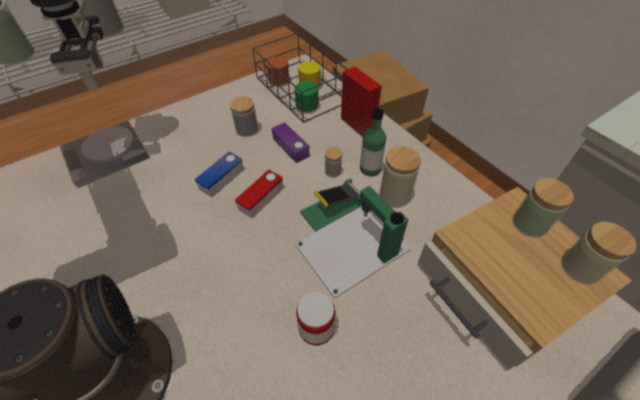

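Red tin (scene px 390,209) and blue tin (441,212) are present, with no yellow one. The purple look-alike is at (406,266), the press near (290,200), and the cabinet at left with its handle at (212,169). Next I measure them.

```bash
cat >> h.py <<'E'
def blob(W,f,lo,hi,z=(0.02,0.08),xlim=(0.1,1.2),ylim=(-0.8,0.9)):
    h=cv2.cvtColor(f,cv2.COLOR_BGR2HSV)
    m=cv2.inRange(h,np.array(lo),np.array(hi))>0
    m&=(W[...,2]>z[0])&(W[...,2]<z[1])&(W[...,0]>xlim[0])&(W[...,0]<xlim[1])&(W[...,1]>ylim[0])&(W[...,1]<ylim[1])
    return m
def rect(P):
    (c,s,a)=cv2.minAreaRect((P[:,:2]*1000).astype(np.float32))
    return np.round(c,1),np.round(s,1),round(a,1)
E
python3 - <<'E'
from h import *
D={n:np.load(n+'0.npz') for n in('scene','side')}
cols={'red':((0,150,70),(8,255,255)),'blue':((105,120,50),(122,255,255)),'purple':((125,80,40),(150,255,255))}
for n,d in D.items():
    W,f=d['W'],d['f']
    for k,(lo,hi) in cols.items():
        m=blob(W,f,lo,hi)
        nn,l,st,_=cv2.connectedComponentsWithStats(m.astype(np.uint8))
        for i in range(1,nn):
            if st[i,4]<60: continue
            P=W[l==i]; T=P[P[:,2]>np.percentile(P[:,2],97)-.006]
            # restrict to lid level
            T=P[abs(P[:,2]-0.045)<.006]
            if len(T)>20: print(n,k,st[i].tolist(),'z98',np.percentile(P[:,2],98).round(4),rect(T),len(T))
for n,px in {'scene':dict(redspot=(389,223),bluespot=(438,227),handle=(212,169),handleL=(199,163),handleR=(226,176),pad=(319,214),tip=(283,188),table=(350,260)),
 'side':dict(redspot=(270,177),bluespot=(231,158),handle=(455,306),hA=(433,287),hB=(478,330),pad=(336,195),table=(250,250))}.items():
    for k,(u,v) in px.items():
        print(n,k,np.median(D[n]['W'][v-1:v+2,u-1:u+2].reshape(-1,3),0).round(4))
# big crops
for n,box in (('scene',(150,140,350,260)),('side',(280,150,560,350))):
    x0,y0,x1,y1=box; cv2.imwrite(f'pics/{n}_crop.png',cv2.resize(D[n]['f'][y0:y1,x0:x1],None,fx=2.8 if n=='side' else 4,fy=2.8 if n=='side' else 4,interpolation=cv2.INTER_CUBIC))
E
```

```text
scene red [378, 191, 23, 34, 504] z98 0.0467 (array([453.6, 216.1]), array([129.4,  47.4]), 19.0) 479
scene red [311, 305, 55, 47, 1062] z98 0.0787 (array([861.9, 300.3]), array([118.4,   3.6]), 89.9) 212
scene blue [431, 195, 20, 34, 542] z98 0.0472 (array([398.3, 337.4]), array([131.1,  46.1]), 19.1) 504
scene purple [376, 244, 61, 38, 1146] z98 0.0466 (array([618. , 335.8]), array([ 53.4, 129.8]), 0.2) 856
side red [342, 100, 30, 32, 344] z98 0.0789 (array([817.9, 295.2]), array([ 22.2, 111.8]), 10.5) 61
side red [236, 170, 46, 39, 644] z98 0.0478 (array([450.7, 215.6]), array([126.9,  47.8]), 18.9) 631
side blue [196, 158, 43, 31, 488] z98 0.0474 (array([394.5, 336.6]), array([122.7,  47.2]), 19.4) 478
side purple [272, 123, 36, 36, 538] z98 0.0477 (array([616. , 335.1]), array([ 47.2, 128. ]), 0.6) 445
scene redspot [0.5088 0.241  0.0346]
scene bluespot [0.4597 0.3532 0.035 ]
scene handle [ 0.602  -0.2838  0.0725]
scene handleL [ 0.6017 -0.3373  0.0757]
scene handleR [ 0.5345 -0.3077  0.0008]
scene pad [0.5945 0.0838 0.0551]
scene tip [ 0.6151 -0.0104  0.1124]
scene table [6.481e-01 2.080e-01 5.000e-04]
side redspot [0.4928 0.2319 0.0465]
side bluespot [0.4414 0.3555 0.0452]
side handle [ 0.6008 -0.2875  0.0786]
side hA [ 0.5987 -0.2361  0.0752]
side hB [ 0.6291 -0.3423  0.0308]
side pad [0.5912 0.0768 0.0566]
side table [ 0.3538  0.0944 -0.0007]
```

View pics/side_crop.png

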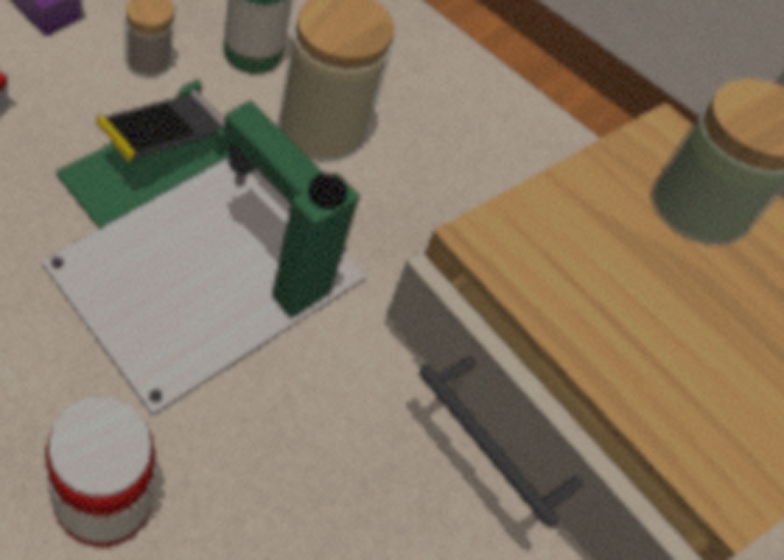

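View pics/scene_crop.png

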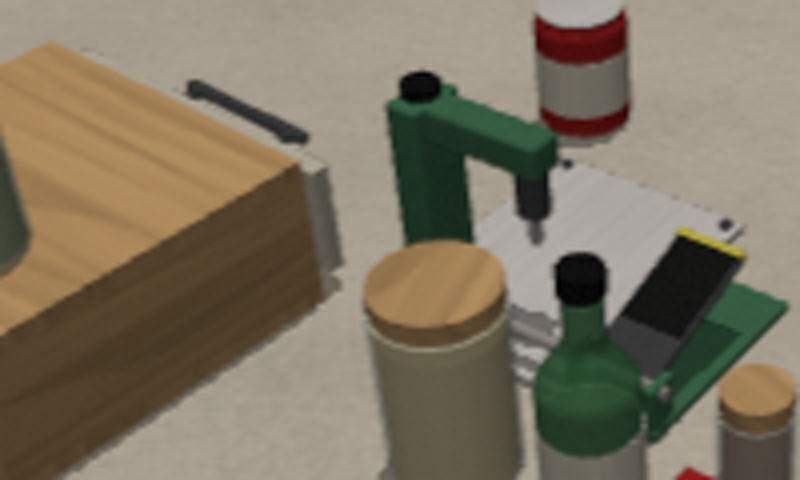

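```bash
cat >> h.py <<'E'
def ray(c,uv,z):
    K=np.array(c['camera_matrix']);E=np.array(c['extrinsics']); Rt=E[:3,:3].T
    o=-Rt@E[:3,3]; d=Rt@np.array([(uv[0]-K[0,2])/K[0,0],-(uv[1]-K[1,2])/K[1,1],-1])
    return o+d*(z-o[2])/d[2]
E
python3 - <<'E'
from h import *
sc=vision.capture('scene'); si=vision.capture('side')
A=[('corner -160,60',si,(295.4,244.6),.008),('corner -160,-105',si,(334.6,296.8),.008),('corner 60,-105',si,(409.6,249.3),.008),
('tip si',si,(366,215.4),.066),('tip sc',sc,(284.3,200.8),.066),('handleL si',si,(431.8,282.9),.074),('handleR si',si,(475.7,335),.074),('handR sc',sc,(197.5,162),.077),('handL sc',sc,(225.5,173.8),.077),
('deck corner sc(-160,60)',sc,(335.5,197.5),.008),('yellow a sc',sc,(320.5,198),.062),('yellow b sc',sc,(335.5,203.5),.062),('yellow a si',si,(315.5,193),.062),('yellow b si',si,(327,206.5),.062)]
for n,c,uv,z in A: print(n,ray(c,uv,z).round(4))
for n,c in(('scene',sc),('side',si)):
    W=world(c); m=(abs(W[...,2]-.115)<.006)&(W[...,1]<-.1)&(W[...,0]>.5)&(W[...,0]<1.1)
    nn,l,st,_=cv2.connectedComponentsWithStats(m.astype(np.uint8)); i=1+np.argmax(st[1:,4]); print(n,'cab',rect(W[l==i]),st[i])
    for nm,(x,y,h) in dict(spice=(.6,.17,.075)).items(): pass
    # standing things: heights map cluster
    m=(W[...,2]>.03)&(W[...,2]<.25)&(W[...,1]>-.12)&(W[...,1]<.5)&(W[...,0]>.3)&(W[...,0]<.85)
    nn,l,st,_=cv2.connectedComponentsWithStats(m.astype(np.uint8))
    for i in range(1,nn):
        if st[i,4]>80:
            P=W[l==i]; top=P[P[:,2]>np.percentile(P[:,2],99)-.008]; print(n,st[i,:2],top.mean(0).round(3),np.ptp(top,axis=0).round(3))
E
```

```text
corner -160,60 [0.4473 0.0413 0.008 ]
corner -160,-105 [ 0.4457 -0.1173  0.008 ]
corner 60,-105 [ 0.6587 -0.123   0.008 ]
tip si [ 0.6067 -0.0185  0.066 ]
tip sc [ 0.6084 -0.0152  0.066 ]
handleL si [ 0.6032 -0.2281  0.074 ]
handleR si [ 0.5935 -0.3472  0.074 ]
handR sc [ 0.6013 -0.3434  0.077 ]
handL sc [ 0.6051 -0.2262  0.077 ]
deck corner sc(-160,60) [0.4565 0.0493 0.008 ]
yellow a sc [0.5432 0.0554 0.062 ]
yellow b sc [0.543 0.102 0.062]
yellow a si [0.5513 0.1073 0.062 ]
yellow b si [0.55   0.0571 0.062 ]
scene cab (array([ 779.4, -304.7]), array([276.7, 247.1]), 85.3) [  81  150  145   81 4099]
scene [298 142] [ 0.38  -0.117  0.096] [0.034 0.009 0.009]
scene [241 158] [0.755 0.135 0.198] [0.029 0.026 0.011]
scene [378 191] [0.457 0.219 0.044] [0.134 0.087 0.009]
scene [431 195] [0.403 0.341 0.044] [0.133 0.086 0.009]
scene [330 231] [0.665 0.187 0.074] [0.045 0.046 0.009]
scene [463 238] [0.554 0.477 0.099] [0.071 0.051 0.009]
scene [376 244] [0.753 0.43  0.115] [0.143 0.093 0.007]
side cab (array([ 779.8, -302.3]), array([270.6, 248.3]), 85.3) [  434   187   198   162 12914]
side [341  67] [0.751 0.133 0.199] [0.026 0.029 0.01 ]
side [285  76] [0.754 0.427 0.116] [0.141 0.092 0.009]
side [230  97] [0.55  0.475 0.1  ] [0.068 0.049 0.009]
side [271 122] [0.617 0.333 0.045] [0.054 0.134 0.009]
side [325 147] [0.661 0.185 0.075] [0.046 0.048 0.008]
side [380 146] [0.742 0.021 0.14 ] [0.082 0.08  0.009]
side [195 151] [0.395 0.337 0.045] [0.135 0.086 0.009]
side [235 169] [0.449 0.215 0.045] [0.136 0.088 0.009]
side [314 178] [ 0.602 -0.106  0.159] [0.029 0.037 0.009]
```

```bash
cat > plan.py <<'E'
import sys; from h import *
x,y,z,yaw=map(float,sys.argv[1:5]); s=r.get_state()
Rc=R.from_euler('xyz',s['eef_rot'],degrees=True); Rt=R.from_euler('xyz',[180,0,yaw],degrees=True)
w=(Rc.inv()*Rt).as_rotvec(degrees=True)/4
d=np.array([x,y,z])-s['tcp_pos']
print('t',round(s['time_s'],1),'pos',s['tcp_pos'].round(4),'rpy',s['eef_rot'].round(1),'q',s['joints'].round(0),'F',s['contact_force'].round(1),'w',round(s['gripper_width'],4),'gf',round(s['gripper_force'],1))
print('turn units',w.round(2),' shift before turn',(Rc.inv().apply(d)/.02).round(2),' shift after turn',(Rt.inv().apply(d)/.02).round(2))
E
python3 - <<'E'
from h import *
D={n:np.load(n+'0.npz') for n in('scene','side')}
yaw=np.radians(-4.7);X=np.array([np.cos(yaw),np.sin(yaw)]);Y=np.array([-X[1],X[0]])
for n in D:
    W=D[n]['W'];P=W.reshape(-1,3);L=(P[:,:2]-[.601,-.286])
    a=L@X;b=L@Y
    hm=(abs(a)<.02)&(abs(b)<.065)&(abs(P[:,2]-.074)<.008)
    print(n,'handle pts',hm.sum(),[np.percentile(q[hm],[5,50,95]).round(4).tolist() for q in(a,b,P[:,2])],'slope deg',np.degrees(np.polyfit(b[hm],a[hm],1)[0]).round(1))
    pm=(a>.02)&(a<.07)&(abs(b)<.13)&(P[:,2]>.05)&(P[:,2]<.097)
    print('panel',pm.sum(),np.percentile(a[pm],[5,25,50,75,95]).round(4),np.percentile(b[pm],[1,99]).round(3))
    jm=(a>.03)&(a<.3)&(abs(b)<.14)&(P[:,2]>.125)&(P[:,2]<.4)
    print('jars',jm.sum(),a[jm].min().round(3) if jm.any() else '', P[jm][:,2].max())
    can=(P[:,0]>.3)&(P[:,0]<.45)&(P[:,1]<-.06)&(P[:,1]>-.2)&(P[:,2]>.03)&(P[:,2]<.12);
    if can.any(): print('can',P[can].min(0).round(3),P[can].max(0).round(3))
E
python3 plan.py .601 -.286 .25 -94.7
```

```text
scene handle pts 131 [[-0.0049, 0.0008, 0.0072], [-0.0552, 0.0042, 0.0578], [0.0715, 0.077, 0.0801]] slope deg -0.2
panel 135 [0.0337 0.038  0.0441 0.0478 0.0634] [-0.084  0.13 ]
jars 2701 0.207 0.2232851889652263
can [ 0.341 -0.179  0.03 ] [ 0.417 -0.109  0.103]
side handle pts 479 [[-0.0075, -0.0036, 0.0145], [-0.058, -0.0072, 0.0527], [0.0739, 0.0781, 0.0806]] slope deg -0.0
panel 1859 [0.0317 0.0325 0.033  0.0335 0.0345] [-0.128  0.127]
jars 5187 0.204 0.22411292863968973
can [ 0.34  -0.184  0.03 ] [ 0.411 -0.114  0.103]
t 0.2 pos [0.2389 0.6311 0.248 ] rpy [179.9  -0.  -20.7] q [ 86.  21.   1.  -0. -70. -17.] F [-0.   0.1  0.4] w 0.0877 gf 0.0
turn units [ 1.000e-02 -1.000e-02  1.849e+01]  shift before turn [33.17 36.47 -0.06]  shift after turn [ 44.21 -21.8   -0.1 ]
```

```bash
A='[[[0.83,0.91,0,0,0,0,1],[0.83,0.91,0,0,0,0,1],[0.83,0.91,0,0,0,0,1],[0.83,0.91,0,0,0,0,1],[0.83,0.91,0,0,0,0,1],[0.83,0.91,0,0,0,0,1],[0.83,0.91,0,0,0,0,1],[0.83,0.91,0,0,0,0,1]]]' ; unset A
python3 -m pendant '[[[0.83,0.91,0,0,0,0,1],[0.83,0.91,0,0,0,0,1],[0.83,0.91,0,0,0,0,1],[0.83,0.91,0,0,0,0,1],[0.83,0.91,0,0,0,0,1],[0.83,0.91,0,0,0,0,1],[0.83,0.91,0,0,0,0,1],[0.83,0.91,0,0,0,0,1]]]'
python3 -m pendant '[[[0.83,0.91,0,0,0,0,1],[0.83,0.91,0,0,0,0,1],[0.83,0.91,0,0,0,0,1],[0.83,0.91,0,0,0,0,1],[0.83,0.91,0,0,0,0,1],[0.83,0.91,0,0,0,0,1],[0.83,0.91,0,0,0,0,1],[0.83,0.91,0,0,0,0,1]]]'
python3 -m pendant '[[[0.83,0.91,0,0,0,0,1],[0.83,0.91,0,0,0,0,1],[0.83,0.91,0,0,0,0,1],[0.83,0.91,0,0,0,0,1],[0.83,0.91,0,0,0,0,1],[0.83,0.91,0,0,0,0,1],[0.83,0.91,0,0,0,0,1],[0.83,0.91,0,0,0,0,1]]]'
python3 plan.py .599 -.286 .25 -94.7
```

```text
time_s: 1.0
tcp_pos: [0.3119, 0.4469, 0.2485]
eef_rot: [180.0, 0.0, -20.7]
contact_force: [-0.4, -0.0, 0.2]
gripper_width: 0.0873
gripper_force: 0.0
time_s: 1.8
tcp_pos: [0.3846, 0.2633, 0.2486]
eef_rot: [-180.0, -0.0, -20.7]
contact_force: [0.0, 0.0, 0.1]
gripper_width: 0.0875
gripper_force: 0.0
time_s: 2.6
tcp_pos: [0.457, 0.0801, 0.2487]
eef_rot: [-180.0, -0.0, -20.7]
contact_force: [0.1, 0.2, 0.2]
gripper_width: 0.0877
gripper_force: 0.0
t 2.6 pos [0.457  0.0801 0.2487] rpy [-180.    -0.   -20.7] q [ 34.   0. -25.  -0. -65.  35.] F [0.1 0.2 0.2] w 0.0877 gf 0.0
turn units [-0.    0.   18.49]  shift before turn [13.12 14.61 -0.07]  shift after turn [17.66 -8.58 -0.07]
```

```bash
python3 -m pendant '[[[0.82,0.91,0,0,0,0,0],[0.82,0.91,0,0,0,0,0],[0.82,0.91,0,0,0,0,0],[0.82,0.91,0,0,0,0,0],[0.82,0.91,0,0,0,0,0],[0.82,0.91,0,0,0,0,0],[0.82,0.91,0,0,0,0,0],[0.82,0.91,0,0,0,0,0]]]' >/dev/null
python3 -m pendant '[[[0.82,0.91,0,0,0,0,0],[0.82,0.91,0,0,0,0,0],[0.82,0.91,0,0,0,0,0],[0.82,0.91,0,0,0,0,0],[0.82,0.91,0,0,0,0,0],[0.82,0.91,0,0,0,0,0],[0.82,0.91,0,0,0,0,0],[0.82,0.91,0,0,0,0,0]]]' >/dev/null
python3 -m pendant '[[[0,0,0,0,0,0.93,-0.57],[0,0,0,0,0,0.93,-0.57],[0,0,0.2,0,0,0.93,-0.57],[0,0,0.2,0,0,0.93,-0.57],[0,0,0.2,0,0,0.93,-0.57],[0,0,0.2,0,0,0.93,-0.57],[0,0,0.2,0,0,0.93,-0.57],[0,0,0.2,0,0,0.93,-0.57]]]' >/dev/null
python3 -m pendant '[[[0,0,0.2,0,0,0.93,-0.57],[0,0,0.2,0,0,0.93,-0.57],[0,0,0.2,0,0,0.93,-0.57],[0,0,0.2,0,0,0.93,-0.57],[0,0,0.2,0,0,0.93,-0.57],[0,0,0.2,0,0,0.93,-0.57],[0,0,0.2,0,0,0.93,-0.57],[0,0,0.2,0,0,0.93,-0.57]]]' >/dev/null
python3 -m pendant '[[[0,0,0.2,0,0,0.93,-0.57],[0,0,0.2,0,0,0.93,-0.57],[0,0,0.2,0,0,0.93,-0.57],[0,0,0.2,0,0,0.6,-0.57],[0,0,0,0,0,0,-0.57],[0,0,0,0,0,0,-0.57],[0,0,0,0,0,0,-0.57],[0,0,0,0,0,0,-0.57]]]' >/dev/null
python3 plan.py .599 -.286 .15 -94.7
python3 - <<'E'
from h import *
c=cap('wrist','w1.png'); print(c['camera_matrix'],c['hand_eye'],[k for k in c])
E
```

```text
t 6.6 pos [ 0.5993 -0.2836  0.1769] rpy [-180.    -0.   -93.8] q [ -9.  22.  -6.   0. -61.   5.] F [ 0.3 -0.   1.1] w 0.0185 gf 0.0
turn units [-0.01 -0.    0.23]  shift before turn [0.12 0.01 1.34]  shift after turn [0.12 0.01 1.34]
[[309.70691629   0.         318.11452469]
 [  0.         309.70691629 201.8389043 ]
 [  0.           0.           1.        ]] [[-1.23923702e-04  9.60311452e-01  2.78929920e-01  7.44466236e-02]
 [ 9.99999788e-01 -5.92093096e-05  6.48130736e-04 -3.50912639e-05]
 [ 6.38922616e-04  2.78929941e-01 -9.60311241e-01 -1.36254392e-01]
 [ 0.00000000e+00  0.00000000e+00  0.00000000e+00  1.00000000e+00]] ['frame', 'depth', 'camera_matrix', 'hand_eye', 's']
```

View pics/w1.png

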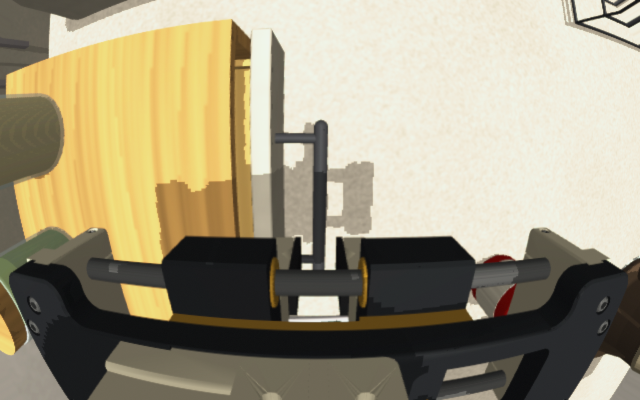

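The wrist view shows the handle at column 320, midway between the fingers, with the panel at column 262. I'll descend, pinch and pull.

```bash
python3 -m pendant '[[[0.12,0,0.56,0,0,0.23,-0.57],[0,0,0.57,0,0,0,-0.57],[0,0,0.57,0,0,0,-0.57],[0,0,0.57,0,0,0,-0.57],[0,0,0.57,0,0,0,-0.57],[0,0,0.57,0,0,0,-0.57],[0,0,0.57,0,0,0,-0.57],[0,0,0.57,0,0,0,-0.57]]]'
python3 -m pendant '[[[0,0,0,0,0,0,-0.57],[0,0,0,0,0,0,-1],[0,0,0,0,0,0,-1],[0,0,0,0,0,0,-1],[0,0,0,0,0,0,-1],[0,0,0,0,0,0,-1],[0,0,0,0,0,0,-1],[0,0,0,0,0,0,-1]]]' 30
python3 plan.py .599 -.286 .086 -94.7
```

```text
time_s: 7.45
tcp_pos: [0.5991, -0.2859, 0.0845]
eef_rot: [180.0, 0.0, -94.7]
contact_force: [-0.1, 0.4, -0.3]
gripper_width: 0.0188
gripper_force: 0.0
time_s: 8.25
tcp_pos: [0.5993, -0.286, 0.0859]
eef_rot: [-180.0, -0.0, -94.7]
contact_force: [0.7, -0.7, -0.8]
gripper_width: 0.0098
gripper_force: 30.0
t 8.2 pos [ 0.5993 -0.286   0.0859] rpy [-180.    -0.   -94.7] q [ -9.  27. -12.   0. -51.   4.] F [ 0.7 -0.7 -0.8] w 0.0098 gf 30.0
turn units [-0.01 -0.   -0.01]  shift before turn [ 0.    0.02 -0.01]  shift after turn [ 0.    0.02 -0.01]
```

```bash
python3 -m pendant '[[[0,0.3,0,0,0,0,-1],[0,0.6,0,0,0,0,-1],[0,0.6,0,0,0,0,-1],[0,0.6,0,0,0,0,-1],[0,0.6,0,0,0,0,-1],[0,0.6,0,0,0,0,-1],[0,0.6,0,0,0,0,-1],[0,0.6,0,0,0,0,-1]]]'
python3 -m pendant '[[[0,0.6,0,0,0,0,-1],[0,0.6,0,0,0,0,-1],[0,0.6,0,0,0,0,-1],[0,0.6,0,0,0,0,-1],[0,0.6,0,0,0,0,-1],[0,0.6,0,0,0,0,-1],[0,0.4,0,0,0,0,-1],[0,0.2,0,0,0,0,-1]]]'
python3 -m pendant '[[[0,0.1,0,0,0,0,-1],[0,0.1,0,0,0,0,-1],[0,0,0,0,0,0,-1],[0,0,0,0,0,0,-1],[0,0,0,0,0,0,-1],[0,0,0,0,0,0,-1],[0,0,0,0,0,0,-1],[0,0,0,0,0,0,-1]]]'
```

```text
time_s: 9.05
tcp_pos: [0.5085, -0.2785, 0.0858]
eef_rot: [-180.0, -0.0, -94.7]
contact_force: [1.0, -1.9, 2.3]
gripper_width: 0.0101
gripper_force: 30.0
time_s: 9.85
tcp_pos: [0.4282, -0.2719, 0.0859]
eef_rot: [-179.6, -0.0, -94.7]
contact_force: [19.6, -5.4, -17.3]
gripper_width: 0.0099
gripper_force: 30.0
time_s: 10.65
tcp_pos: [0.4281, -0.2719, 0.086]
eef_rot: [-179.3, -0.1, -94.7]
contact_force: [21.0, -6.3, -17.0]
gripper_width: 0.01
gripper_force: 30.0
```

```bash
python3 -m pendant '[[[0,-0.15,0,0,0,0,-1],[0,-0.15,0,0,0,0,-1],[0,0,0,0,0,0,-0.57],[0,0,0,0,0,0,-0.57],[0,0,0,0,0,0,-0.57],[0,0,-0.3,0,0,0,-0.57],[0,0,-0.8,0,0,0,-0.57],[0,0,-0.9,0,0,0,-0.57]]]'
python3 -m pendant '[[[0,0,-0.9,0,0,0,-0.57],[0,0,-0.9,0,0,0,-0.57],[0,0,-0.9,0,0,0,0.5],[0,0,-0.9,0,0,0,0.5],[0,0,-0.9,0,0,0,0.5],[0,0,-0.9,0,0,0,0.5],[0,0,0,0,0,0,0.5],[0,0,0,0,0,0,0.5]]]'
cat > look.py <<'E'
import sys; from h import *
cols={'red':((0,150,60),(8,255,255)),'blue':((105,120,50),(122,255,255))}
for n in('scene','side'):
    c=cap(n,sys.argv[1]+'_'+n+'.png'); W=world(c); f=c['frame']
    for k,(lo,hi) in cols.items():
        m=blob(W,f,lo,hi,xlim=(.3,.8),ylim=(-.45,.55)); nn,l,st,_=cv2.connectedComponentsWithStats(m.astype(np.uint8))
        for i in range(1,nn):
            if st[i,4]<150: continue
            P=W[l==i]; zt=np.percentile(P[:,2],90); T=P[abs(P[:,2]-zt)<.006]; print(n,k,'ztop',round(zt,3),rect(T),len(T))
    P=W.reshape(-1,3);yaw=np.radians(-4.7);X=np.array([np.cos(yaw),np.sin(yaw)]);Y=np.array([-X[1],X[0]])
    L=P[:,:2]-[.599,-.286];a=L@X;b=L@Y
    pm=(abs(b)<.12)&(a>-.17)&(a<.2)&(P[:,2]>.09)&(P[:,2]<.104)
    top=(abs(b)<.12)&(a>.0)&(a<.1)&(abs(P[:,2]-.115)<.004)
    hm=(abs(b)<.05)&(a<-.16)&(a>-.22)&(abs(P[:,2]-.076)<.006)
    print(n,'panel a',np.percentile(a[pm],[2,25,50,75]).round(4) if pm.any() else '','cabfront',np.percentile(a[top],[1,5]).round(4) if top.any() else '','handle',np.median(a[hm]).round(4) if hm.any() else '')
E
python3 look.py l2
```

```text
time_s: 11.45
tcp_pos: [0.4269, -0.2715, 0.1258]
eef_rot: [179.9, 0.0, -94.7]
contact_force: [-0.2, -0.6, 0.3]
gripper_width: 0.0191
gripper_force: 0.0
time_s: 12.25
tcp_pos: [0.4274, -0.2715, 0.2338]
eef_rot: [-180.0, 0.0, -94.7]
contact_force: [-0.1, -0.1, -0.2]
gripper_width: 0.0614
gripper_force: 0.0
scene red ztop 0.046 (array([454.3, 216.4]), array([130.9,  47.5]), 18.9) 474
scene blue ztop 0.046 (array([399.3, 337.7]), array([130.5,  46. ]), 18.8) 493
scene panel a [-0.1355 -0.1298 -0.1241 -0.1217] cabfront [0.0581 0.0607] handle -0.1683
side red ztop 0.047 (array([451. , 215.5]), array([127.2,  47.9]), 19.3) 640
side blue ztop 0.047 (array([391.2, 333.5]), array([115.3,  47.1]), 17.6) 458
side panel a [-0.136  -0.134  -0.1296 -0.1251] cabfront [0.0586 0.0596] handle -0.1721
```

```bash
python3 plan.py .424 .206 .2 19
python3 -m pendant '[[[-0.95,0,0,0,0,0,0.7],[-0.95,0,0,0,0,0,0.7],[-0.95,0,0,0,0,0,0.7],[-0.95,0,0,0,0,0,0.7],[-0.95,0,0,0,0,0,0.7],[-0.95,0,0,0,0,0,0.7],[-0.95,0,0,0,0,0,0.7],[-0.95,0,0,0,0,0,0.7]]]' >/dev/null
python3 -m pendant '[[[-0.95,0.1,0,0,0,0,0.7],[-0.95,0.1,0,0,0,0,0.7],[-0.95,0.1,0,0,0,0,0.7],[-0.95,0.1,0,0,0,0,0.7],[-0.95,0.1,0,0,0,0,0.7],[-0.95,0.1,0,0,0,0,0.7],[-0.95,0.1,0,0,0,0,0.7],[-0.95,0.1,0,0,0,0,0.7]]]' >/dev/null
python3 -m pendant '[[[-0.95,0.1,0,0,0,0,0.7],[-0.95,0.1,0,0,0,0,0.7],[-0.95,0.1,0,0,0,0,0.7],[-0.95,0.1,0,0,0,0,0.7],[-0.95,0.1,0,0,0,0,0.7],[-0.95,0.1,0,0,0,0,0.7],[-0.95,0.1,0,0,0,0,0.7],[-0.95,0.1,0,0,0,0,0.7]]]' >/dev/null
python3 -m pendant '[[[0,0,0,0,0,-0.95,0.7],[0,0,0,0,0,-0.95,0.7],[0,0,0,0,0,-0.95,0.7],[0,0,0,0,0,-0.95,0.7],[0,0,0,0,0,-0.95,0.7],[0,0,0,0,0,-0.95,0.7],[0,0,0,0,0,-0.95,0.7],[0,0,0,0,0,-0.95,0.7]]]' >/dev/null
python3 -m pendant '[[[0,0,0,0,0,-0.95,0.7],[0,0,0,0,0,-0.95,0.7],[0,0,0,0,0,-0.95,0.7],[0,0,0,0,0,-0.95,0.7],[0,0,0,0,0,-0.95,0.7],[0,0,0,0,0,-0.95,0.7],[0,0,0,0,0,-0.95,0.7],[0,0,0,0,0,-0.95,0.7]]]' >/dev/null
python3 -m pendant '[[[0,0,0,0,0,-0.95,0.7],[0,0,0,0,0,-0.95,0.7],[0,0,0,0,0,-0.95,0.7],[0,0,0,0,0,-0.95,0.7],[0,0,0,0,0,-0.95,0.7],[0,0,0,0,0,-0.95,0.7],[0,0,0,0,0,-0.95,0.7],[0,0,0,0,0,-0.95,0.7]]]' >/dev/null
python3 plan.py .424 .206 .2 19
```

```text
t 12.3 pos [ 0.4271 -0.2715  0.2329] rpy [179.9   0.  -94.7] q [-10.   5. -22.  -0. -63.   5.] F [0.4 0.2 0.2] w 0.0647 gf 0.0
turn units [ 0.000e+00  2.000e-02 -2.843e+01]  shift before turn [-23.78   2.12   1.66]  shift after turn [  7.63 -22.62   1.65]
t 17.1 pos [0.433  0.185  0.2327] rpy [ 1.799e+02  1.000e-01 -3.400e+00] q [ 47.   2. -25.  -0. -63.  39.] F [0.1 0.5 0.3] w 0.0742 gf 0.0
turn units [ 0.01  0.02 -5.59]  shift before turn [-0.51 -1.02  1.63]  shift after turn [-0.08 -1.14  1.63]
```

```bash
python3 -m pendant '[[[0,0,0,0,0,-0.7,0.7],[0,0,0,0,0,-0.7,0.7],[0,0,0,0,0,-0.7,0.7],[0,0,0,0,0,-0.7,0.7],[0,0,0,0,0,-0.7,0.7],[0,0,0,0,0,-0.7,0.7],[0,0,0,0,0,-0.7,0.7],[0,0,0,0,0,-0.7,0.7]]]' >/dev/null
python3 -m pendant '[[[0,-0.3,0.7,0,0,0,0.7],[0,-0.3,0.7,0,0,0,0.7],[0,-0.3,0.7,0,0,0,0.7],[0,-0.2,0.7,0,0,0,0.7],[0,0,0.7,0,0,0,0.7],[0,0,0.7,0,0,0,0.7],[0,0,0,0,0,0,0.7],[0,0,0,0,0,0,0.7]]]' >/dev/null
cat >> h.py <<'E'
def wristmap(c):
    """world xyz map for the wrist camera (equidistant fisheye)"""
    d=c['depth'];K=np.array(c['camera_matrix']);H=np.array(c['hand_eye']);s=c['s']
    v,u=np.mgrid[0:d.shape[0],0:d.shape[1]]
    x=(u-K[0,2])/K[0,0];y=(v-K[1,2])/K[1,1];th=np.hypot(x,y)+1e-9
    k=np.tan(np.minimum(th,1.5))/th*d
    P=np.stack([x*k,-y*k,-d],-1)@H[:3,:3].T+H[:3,3]
    return P@R.from_euler('xyz',s['eef_rot'],degrees=True).as_matrix().T+s['tcp_pos']
E
cat > wlook.py <<'E'
import sys; from h import *
c=cap('wrist',sys.argv[1]); W=wristmap(c); f=c['frame']; ylo=float(sys.argv[3]) if len(sys.argv)>3 else 0
lo,hi={'red':((0,150,50),(8,255,255)),'blue':((105,120,40),(122,255,255))}[sys.argv[2]]
m=blob(W,f,lo,hi,z=(.0,.09),xlim=(.3,.85),ylim=(-.45,.55)); nn,l,st,_=cv2.connectedComponentsWithStats(m.astype(np.uint8))
for i in range(1,nn):
    if st[i,4]<300: continue
    P=W[l==i]; zt=np.percentile(P[:,2],90); T=P[abs(P[:,2]-zt)<.005]; print('ztop',round(zt,4),rect(T),len(T),st[i].tolist())
    # white spot near the lid
    h=cv2.cvtColor(f,cv2.COLOR_BGR2HSV)
    x0,y0,w,hh=st[i,:4]; hull=np.zeros(l.shape,np.uint8); cv2.fillConvexPoly(hull,cv2.convexHull(np.argwhere(l==i)[:,::-1].astype(np.int32)),1)
    S=(hull>0)&(h[...,1]<70)&(h[...,2]>120)&(abs(W[...,2]-zt)<.006)
    if S.sum()>20: print(' spot',W[S].mean(0).round(4),S.sum(),'px',np.argwhere(S).mean(0)[::-1].round(1))
E
python3 plan.py .424 .206 .1 19; python3 wlook.py w2.png red
```

```text
t 18.8 pos [0.4261 0.2059 0.1493] rpy [1.799e+02 1.000e-01 1.890e+01] q [ 50.   7. -32.   0. -51.  59.] F [-0.5 -0.3  1. ] w 0.0745 gf 0.0
turn units [ 0.01  0.02 -0.03]  shift before turn [-0.1  -0.04  2.46]  shift after turn [-0.1  -0.04  2.46]
ztop 0.0459 (array([451.6, 217.6]), array([128. ,  49.5]), 18.9) 8483 [284, 94, 64, 155, 8484]
 spot [0.4937 0.2317 0.0459] 787 px [315.6 118.7]
```

View pics/w2.png

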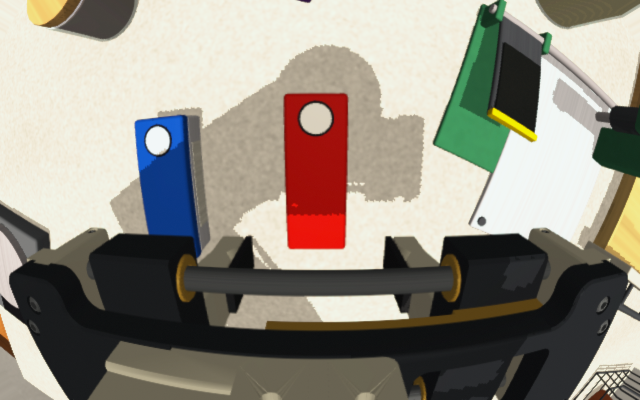

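Red lid is at px (316,170) with its spot at (316,119); lid height and size match. The red tin grasp is next.

```bash
python3 -m pendant '[[[-0.1,-0.14,0.4,0,0,0,0.7],[0,0,0.8,0,0,0,0.7],[0,0,0.8,0,0,0,0.7],[0,0,0.8,0,0,0,0.7],[0,0,0.8,0,0,0,0.7],[0,0,0.8,0,0,0,0.7],[0,0,0.8,0,0,0,0.7],[0,0,0.7,0,0,0,0.7]]]'
python3 -m pendant '[[[0,0,0,0,0,0,0.5],[0,0,0,0,0,0,-0.5],[0,0,0,0,0,0,-0.5],[0,0,0,0,0,0,-0.5],[0,0,0,0,0,0,-0.5],[0,0,0,0,0,0,-0.5],[0,0,0,0,0,0,-0.5],[0,0,0,0,0,0,-0.5]]]' 40
python3 plan.py .4232 .2079 .031 18.9
```

```text
time_s: 19.6
tcp_pos: [0.4234, 0.2084, 0.031]
eef_rot: [-180.0, -0.0, 18.9]
contact_force: [0.7, 0.6, 0.5]
gripper_width: 0.0745
gripper_force: 0.0
time_s: 20.4
tcp_pos: [0.4238, 0.2085, 0.0324]
eef_rot: [-180.0, -0.1, 18.9]
contact_force: [-0.1, -1.1, 6.9]
gripper_width: 0.0496
gripper_force: 40.0
t 20.4 pos [0.4238 0.2085 0.0324] rpy [-1.80e+02 -1.00e-01  1.89e+01] q [ 50.  17. -40.   0. -34.  59.] F [-0.1 -1.1  6.9] w 0.0496 gf 40.0
turn units [-0.01 -0.02 -0.  ]  shift before turn [-0.04  0.02  0.07]  shift after turn [-0.04  0.02  0.07]
```

```bash
python3 -m pendant '[[[0,0,-0.5,0,0,0,-0.5],[0,0,-0.8,0,0,0,-0.5],[0,0,-0.8,0,0,0.8,-0.5],[0,0,-0.8,0,0,0.9,-0.5],[0,0,-0.8,0,0,0.9,-0.5],[0,0,-0.8,0,0,0.9,-0.5],[0,0,-0.5,0,0,0.9,-0.5],[0,0,0,0,0,0.8,-0.5]]]'
python3 plan.py .4525 -.014 .131 -2
```

```text
time_s: 21.2
tcp_pos: [0.4238, 0.2087, 0.1335]
eef_rot: [-179.9, -0.1, -2.1]
contact_force: [0.2, -0.2, -3.6]
gripper_width: 0.0497
gripper_force: 39.9
t 21.2 pos [0.4238 0.2087 0.1335] rpy [-1.799e+02 -1.000e-01 -2.100e+00] q [ 50.   8. -33.  -0. -49.  38.] F [ 0.2 -0.2 -3.6] w 0.0497 gf 39.9
turn units [-0.03 -0.02 -0.02]  shift before turn [ 1.84 11.07  0.1 ]  shift after turn [ 1.82 11.08  0.13]
```

```bash
python3 -m pendant '[[[0.13,0.7,0,0,0,0,-0.5],[0.13,0.8,0,0,0,0,-0.5],[0.13,0.8,0,0,0,0,-0.5],[0.13,0.8,0,0,0,0,-0.5],[0.13,0.8,0,0,0,0,-0.5],[0.13,0.8,0,0,0,0,-0.5],[0.13,0.8,0,0,0,0,-0.5],[0.13,0.8,0,0,0,0,-0.5]]]'>/dev/null
python3 -m pendant '[[[0.13,0.8,0,0,0,0,-0.5],[0.13,0.8,0,0,0,0,-0.5],[0.13,0.8,0,0,0,0,-0.5],[0.13,0.8,0,0,0,0,-0.5],[0.13,0.8,0,0,0,0,-0.5],[0.13,0.7,0,0,0,0,-0.5],[0,0,0,0,0,0,-0.5],[0,0,0,0,0,0,-0.5]]]'>/dev/null
python3 plan.py .4525 -.014 .131 -2
python3 wlook.py w3.png red
```

```text
t 22.8 pos [ 0.4518 -0.0139  0.1314] rpy [180.   0.  -2.] q [ 23.   6. -36.  -0. -48.  65.] F [-0.6  0.1 -4.2] w 0.0499 gf 40.0
turn units [0.   0.01 0.  ]  shift before turn [0.03 0.   0.02]  shift after turn [0.03 0.   0.02]
```

View pics/w3.png

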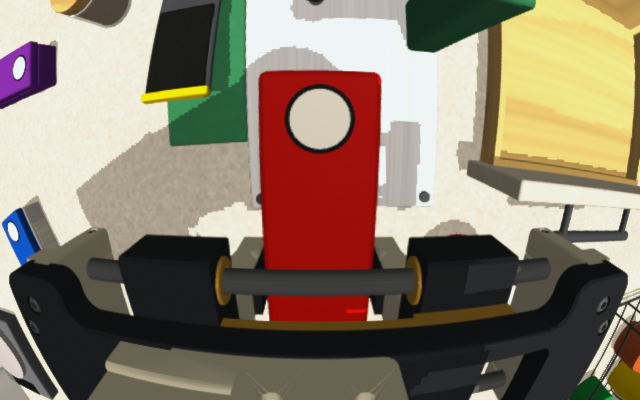

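```bash
sed -i 's/z=(.0,.09)/z=(.0,.16)/' wlook.py
python3 - <<'E'
from h import *
c=cap('wrist'); W=wristmap(c); f=c['frame']; np.savez('w3.npz',W=W,f=f)
cv2.imwrite('pics/w3c.png',cv2.resize(f[0:230,200:460],None,fx=2.6,fy=2.6,interpolation=cv2.INTER_CUBIC))
h=cv2.cvtColor(f,cv2.COLOR_BGR2HSV)
m=(abs(W[...,2]-.008)<.004)&(W[...,0]>.4)&(W[...,0]<.7)&(W[...,1]>-.15)&(W[...,1]<.06)&(h[...,1]<30)
# front edge: min x for each y bin; right edge: min y for each x bin
P=W[m]; print(len(P))
e=[(P[(abs(P[:,1]-y)<.002),0].min(),y) for y in np.arange(-.105,-.06,.005) if (abs(P[:,1]-y)<.002).sum()>5]; print(np.round(e,4).tolist())
e=[(x,P[(abs(P[:,0]-x)<.002),1].min()) for x in np.arange(.46,.6,.01) if (abs(P[:,0]-x)<.002).sum()>5]; print(np.round(e,4).tolist())
# rod/sleeve points
q=(W[...,0]>.57)&(W[...,0]<.65)&(W[...,1]>-.06)&(W[...,1]<.03)&(W[...,2]>.055)&(W[...,2]<.15); Q=W[q]; print('rod',len(Q), Q.mean(0).round(4) if len(Q) else '',np.argwhere(q).mean(0) if len(Q) else '')
if len(Q): print(Q.min(0).round(4),Q.max(0).round(4))
E
python3 wlook.py w4.png red
```

```text
20823
[[0.4449, -0.105], [0.4446, -0.1], [0.4449, -0.095], [0.4452, -0.09], [0.4455, -0.085], [0.4454, -0.08], [0.4456, -0.075], [0.4458, -0.07], [0.4462, -0.065]]
[[0.46, -0.1184], [0.47, -0.1191], [0.48, -0.119], [0.49, -0.1184], [0.5, -0.1194], [0.51, -0.1194], [0.52, -0.1199], [0.53, -0.1199], [0.54, -0.12], [0.55, -0.1204], [0.56, -0.1202], [0.57, -0.1207], [0.58, -0.1197], [0.59, -0.093]]
rod 74 [ 0.5986 -0.0164  0.0801] [  2.         316.16216216]
[ 0.5937 -0.0213  0.0663] [ 0.6034 -0.0112  0.0967]
ztop 0.1449 (array([502.5, -14.2]), array([50.1, 86.3]), 87.5) 19263 [259, 71, 122, 199, 19269]
 spot [ 0.526  -0.0153  0.1449] 2903 px [319.7 118.5]
ztop 0.1449 (array([437.8, -11.6]), array([49.9, 16.3]), 88.0) 2440 [267, 296, 103, 26, 2440]
```

View pics/w3c.png

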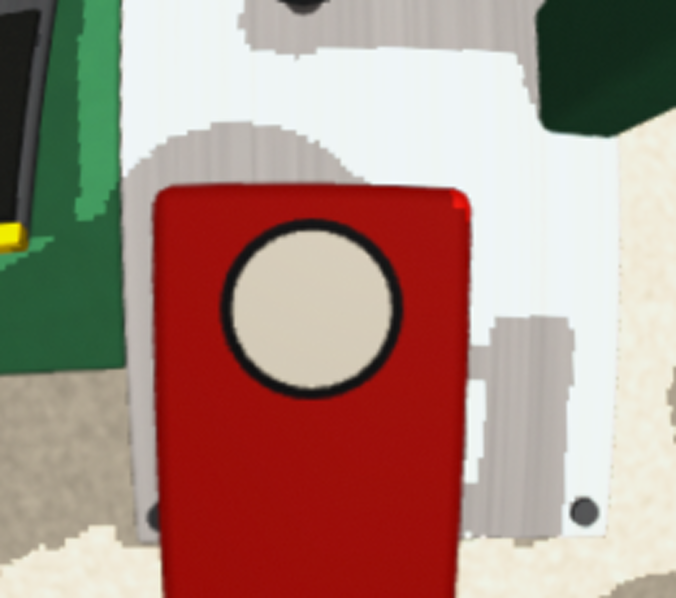

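```bash
python3 - <<'E'
from h import *
d=np.load('w3.npz');W,f=d['W'],d['f'];h=cv2.cvtColor(f,cv2.COLOR_BGR2HSV)
m=(cv2.inRange(h,(22,150,100),(35,255,255))>0)&(W[...,1]>.03)&(W[...,1]<.13)&(W[...,0]>.5)&(W[...,0]<.6)
P=W[m];print(len(P),P.min(0).round(4),np.percentile(P,98,axis=0).round(4),P.mean(0).round(4))
g=W[cv2.inRange(h,(0,0,0),(180,90,50))>0];g=g[(g[:,1]>.05)&(g[:,1]<.12)&(g[:,0]>.53)&(g[:,0]<.66)&(g[:,2]>.02)];
print([ (round(x,3),g[abs(g[:,0]-x)<.004].mean(0).round(4).tolist()) for x in np.arange(.54,.65,.012) if (abs(g[:,0]-x)<.004).sum()>5])
E
python3 -m pendant '[[[0,0,0.4,0,0,0,-0.5],[0,0,0.6,0,0,0,-0.5],[0,0,0.6,0,0,0,-0.5],[0,0,0.6,0,0,0,-0.5],[0,0,0.6,0,0,0,-0.5],[0,0,0.6,0,0,0,-0.5],[0,0,0.6,0,0,0,-0.5],[0,0,0.4,0,0,0,-0.5]]]'
python3 plan.py .5328 -.0155 .0415 -1.5
```

```text
746 [0.5451 0.0562 0.0077] [0.553  0.1063 0.0719] [0.549  0.0804 0.0694]
[(np.float64(0.552), [0.5548, 0.0772, 0.0675]), (np.float64(0.564), [0.564, 0.0798, 0.0649]), (np.float64(0.576), [0.576, 0.0794, 0.0611]), (np.float64(0.588), [0.5879, 0.0796, 0.0574]), (np.float64(0.6), [0.5999, 0.0792, 0.0538]), (np.float64(0.612), [0.6119, 0.0788, 0.05]), (np.float64(0.624), [0.6211, 0.0695, 0.0424])]
time_s: 23.75
tcp_pos: [0.452, -0.0127, 0.0424]
eef_rot: [180.0, 0.1, -1.9]
contact_force: [-0.5, -0.8, -3.1]
gripper_width: 0.0499
gripper_force: 40.0
t 23.8 pos [ 0.452  -0.0127  0.0424] rpy [ 1.8e+02  1.0e-01 -1.9e+00] q [ 23.  14. -41.  -0. -34.  65.] F [-0.5 -0.8 -3.1] w 0.0499 gf 40.0
turn units [ 0.01  0.02 -0.1 ]  shift before turn [4.04 0.01 0.04]  shift after turn [4.04 0.03 0.04]
```

```bash
python3 -m pendant '[[[0.4,0,0,0,0,0,-0.5],[0.6,0,0,0,0,0,-0.5],[0.6,0,0,0,0,0,-0.5],[0.6,0,0,0,0,0,-0.5],[0.6,0,0,0,0,0,-0.5],[0.6,0,0,0,0,0,-0.5],[0.43,0,0,0,0,0,-0.5],[0.2,0,0,0,0,0,-0.5]]]'
python3 -m pendant '[[[0,0,0.05,0,0,0,-0.5],[0,0,0.05,0,0,0,-0.5],[0,0,0.05,0,0,0,-0.5],[0,0,0,0,0,0,-0.5],[0,0,0,0,0,0,-0.5],[0,0,0,0,0,0,-0.5],[0,0,0,0,0,0,-0.5],[0,0,0,0,0,0,-0.5]]]'
cat > tip.py <<'E'
import sys; from h import *
# crops round the tip from both fixed cameras + spot/tip estimates
col=sys.argv[2]; lo,hi={'red':((0,150,50),(8,255,255)),'blue':((105,120,40),(122,255,255))}[col]
ims=[]
for n,ctr in(('scene',(284,201)),('side',(366,215))):
    c=cap(n); W=world(c); f=c['frame']; u,v=ctr
    ims.append(cv2.resize(f[v-30:v+30,u-35:u+35],(385,330),interpolation=cv2.INTER_CUBIC))
    m=blob(W,f,lo,hi,z=(.045,.062),xlim=(.45,.68),ylim=(-.09,.06)); P=W[m]; print(n,rect(P),P[:,2].mean().round(4))
cv2.imwrite('pics/'+sys.argv[1],np.hstack(ims))
E
python3 tip.py t1.png red; python3 plan.py .5326 -.0148 .0395 -1.5
```

```text
time_s: 24.55
tcp_pos: [0.5341, -0.0157, 0.0435]
eef_rot: [-180.0, -0.0, -1.9]
contact_force: [-0.5, -0.1, -3.0]
gripper_width: 0.0496
gripper_force: 40.0
time_s: 25.35
tcp_pos: [0.533, -0.0156, 0.0406]
eef_rot: [-180.0, -0.0, -1.9]
contact_force: [-0.2, 0.5, -4.2]
gripper_width: 0.0502
gripper_force: 40.0
scene (array([571.6, -16.2]), array([112.3,  52.4]), 0.5) 0.052
side (array([560.5, -15. ]), array([ 50.3, 127. ]), 87.3) 0.0529
t 25.4 pos [ 0.533  -0.0156  0.0406] rpy [180.   -0.   -1.9] q [ 19.  21. -31.   0. -38.  69.] F [-0.7  0.7 -2.4] w 0.0499 gf 40.0
turn units [ 0.   -0.   -0.11]  shift before turn [-0.02 -0.04  0.05]  shift after turn [-0.02 -0.04  0.05]
```

View pics/t1.png

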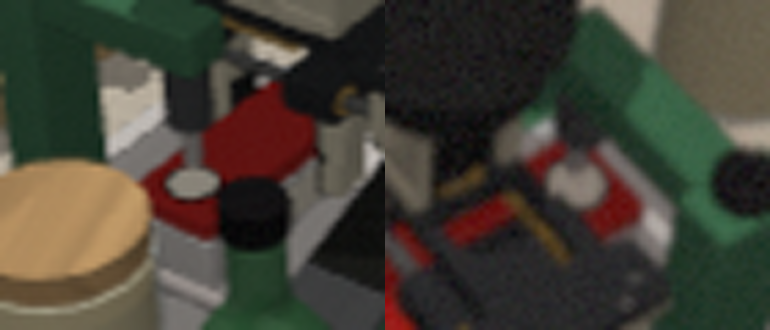

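```bash
python3 - <<'E'
from h import *
for n,sp,tp in(('scene',(284.1,204.5),(284.1,201.3)),('side',(365.9,218.5),(365.7,214.4))):
    c=vision.capture(n); a=ray(c,sp,.053);b=ray(c,tp,.066);print(n,a.round(4),b.round(4),(b-a).round(4)); p=b.copy()
    # where a spot right under estimated tip would appear vs measured
E
python3 wlook.py w5.png red
```

```text
scene [ 0.6083 -0.0171  0.053 ] [ 0.6105 -0.0143  0.066 ] [0.0022 0.0028 0.013 ]
side [ 0.6078 -0.0186  0.053 ] [ 0.6079 -0.0159  0.066 ] [0.0001 0.0027 0.013 ]
ztop 0.0541 (array([518.4, -14.1]), array([49.9, 16.6]), 87.6) 2429 [267, 295, 103, 27, 2526]
```

Tip and spot coincide in both views (scene px 284,203; side px 366,216) to within about 2 mm. I'll release, rise, and go to the pedal.

```bash
python3 -m pendant '[[[0,-0.04,0.05,0,0,0,-0.5],[0,0,0,0,0,0,-0.5],[0,0,0,0,0,0,0.55],[0,0,0,0,0,0,0.55],[0,0,0,0,0,0,0.55],[0,0,0,0,0,0,0.55],[0,0,0,0,0,0,0.55],[0,0,0,0,0,0,0.55]]]'
python3 -m pendant '[[[0,0,-0.3,0,0,0,0.55],[0,0,-0.7,0,0,0,0.55],[0,0,-0.8,0,0,0,0.55],[0,0,-0.8,0,0,0,0.55],[0,0,-0.8,0,0,0.9,0],[0,0,-0.8,0,0,0.9,-1],[0,0,-0.8,0,0,0.9,-1],[0,0,-0.8,0,0,0.9,-1]]]'
python3 -m pendant '[[[0,0,0,0,0,0.95,-1],[0,0,0,0,0,0.95,-1],[0,0,0,0,0,0.95,-1],[0,0,0,0,0,0.95,-1],[0,0,0,0,0,0.95,-1],[0,0,0,0,0,0.95,-1],[0,0,0,0,0,0.95,-1],[0,0,0,0,0,0.95,-1]]]' >/dev/null
python3 -m pendant '[[[0,0,0,0,0,0.95,-1],[0,0,0,0,0,0.95,-1],[0,0,0,0,0,0.95,-1],[0,0,0,0,0,0.95,-1],[0,0,0,0,0,0.95,-1],[0,0,0,0,0,0.95,-1],[0,0,0,0,0,0.95,-1],[0,0,0,0,0,0.95,-1]]]'
python3 plan.py .563 .081 .10 -91.5;python3 look.py l3; python3 tip.py t2.png red
```

```text
time_s: 26.4
tcp_pos: [0.5331, -0.0148, 0.0395]
eef_rot: [180.0, 0.0, -1.9]
contact_force: [0.5, 0.0, 0.1]
gripper_width: 0.0679
gripper_force: 0.0
time_s: 27.2
tcp_pos: [0.533, -0.0148, 0.1567]
eef_rot: [-180.0, -0.0, -16.5]
contact_force: [-0.2, 0.3, -0.5]
gripper_width: 0.0415
gripper_force: 0.0
time_s: 28.8
tcp_pos: [0.533, -0.0148, 0.156]
eef_rot: [-180.0, 0.0, -77.3]
contact_force: [0.7, -0.9, -1.3]
gripper_width: 0.0003
gripper_force: 0.0
t 28.8 pos [ 0.533  -0.0148  0.156 ] rpy [-180.     0.   -77.3] q [ 19.  12. -24.   0. -54.  -7.] F [ 0.7 -0.9 -1.3] w 0.0003 gf 0.0
turn units [-0.    0.    3.55]  shift before turn [-4.34 -2.52  2.8 ]  shift after turn [-4.83 -1.37  2.8 ]
scene red ztop 0.054 (array([547.4, -14.1]), array([50.4, 96.2]), 86.3) 337
scene blue ztop 0.046 (array([399.1, 337.7]), array([132.2,  45.9]), 19.0) 500
scene panel a [-0.1354 -0.129  -0.1233 -0.1217] cabfront [0.0581 0.0608] handle -0.1677
side red ztop 0.055 (array([560.3, -16.5]), array([ 48.1, 126. ]), 87.6) 709
side blue ztop 0.047 (array([392.5, 336. ]), array([118.7,  46.9]), 19.7) 462
side panel a [-0.1361 -0.1339 -0.1296 -0.1251] cabfront [0.0586 0.0595] handle -0.1718
scene (array([563.6, -15.9]), array([ 50.4, 128.5]), 87.3) 0.0519
side (array([559.8, -17.3]), array([ 47.6, 125.2]), 87.4) 0.0528
```

```bash
python3 -m pendant '[[[0,0,0,0,0,0.9,-1],[0,0,0,0,0,0.9,-1],[0,0,0,0,0,0.9,-1],[0,0,0,0,0,0.85,-1],[-0.8,-0.23,0.2,0,0,0,-1],[-0.8,-0.23,0.2,0,0,0,-1],[-0.8,-0.23,0.2,0,0,0,-1],[-0.8,-0.23,0.2,0,0,0,-1]]]' >/dev/null
python3 -m pendant '[[[-0.8,-0.23,0.3,0,0,0,-1],[-0.8,-0.22,0.3,0,0,0,-1],[0,0,0.3,0,0,0,-1],[0,0,0.3,0,0,0,-1],[0,0,0.3,0,0,0,-1],[0,0,0.3,0,0,0,-1],[0,0,0.1,0,0,0,-1],[0,0,0,0,0,0,-1]]]'
python3 plan.py .563 .081 .062 -91.5
```

```text
time_s: 30.6
tcp_pos: [0.5625, 0.0801, 0.1012]
eef_rot: [180.0, -0.0, -91.4]
contact_force: [0.0, 0.2, 0.5]
gripper_width: 0.0005
gripper_force: 0.0
t 30.6 pos [0.5625 0.0801 0.1012] rpy [180.   -0.  -91.4] q [ 28.  19. -24.  -0. -48. -29.] F [0.  0.2 0.5] w 0.0005 gf 0.0
turn units [ 0.01 -0.    0.03]  shift before turn [-0.05 -0.03  1.96]  shift after turn [-0.05 -0.03  1.96]
```

```bash
python3 -m pendant '[[[0,0,0.3,0,0,0,-1],[0,0,0.3,0,0,0,-1],[0,0,0.3,0,0,0,-1],[0,0,0.3,0,0,0,-1],[0,0,0.3,0,0,0,-1],[0,0,0.3,0,0,0,-1],[0,0,0.2,0,0,0,-1],[0,0,0,0,0,0,-1]]]'
python3 -m pendant '[[[0,0,0.1,0,0,0,-1],[0,0,0.1,0,0,0,-1],[0,0,0.1,0,0,0,-1],[0,0,0.1,0,0,0,-1],[0,0,0,0,0,0,-1],[0,0,0,0,0,0,-1],[0,0,0,0,0,0,-1],[0,0,0,0,0,0,-1]]]'
```

```text
time_s: 31.4
tcp_pos: [0.5613, 0.0803, 0.0614]
eef_rot: [179.9, -0.0, -91.3]
contact_force: [-6.4, 1.8, 11.3]
gripper_width: 0.0005
gripper_force: 4.9
time_s: 32.2
tcp_pos: [0.5615, 0.0803, 0.0603]
eef_rot: [-180.0, -0.0, -91.2]
contact_force: [-32.1, 3.2, 75.7]
gripper_width: 0.0007
gripper_force: 37.4
```

```bash
python3 -m pendant '[[[0,0,-0.4,0,0,0,-1],[0,0,-0.5,0,0,0,-1],[0,0,-0.5,0,0,0,-1],[0,0,-0.8,0,0,0,-1],[0,0,-0.9,0,0,0,-1],[0,0,-0.9,0,0,0,-1],[0,0,-0.9,0,0,0,-1],[0,0,-0.9,0,0,0,-1]]]'
python3 tip.py t3.png red; python3 plan.py .533 -.0148 .16 -2.5
```

```text
time_s: 33.0
tcp_pos: [0.5624, 0.0805, 0.1697]
eef_rot: [180.0, -0.0, -91.3]
contact_force: [1.1, 0.1, -0.2]
gripper_width: 0.0003
gripper_force: 0.0
scene (array([562.8, -16.1]), array([ 51.1, 130.4]), 87.2) 0.052
side (array([560.1, -16.5]), array([ 47.8, 126. ]), 88.3) 0.0528
t 33.1 pos [0.5638 0.081  0.1717] rpy [-1.798e+02  1.000e-01 -9.130e+01] q [ 28.  14. -19.   0. -56. -29.] F [ 0.6  0.2 -0.1] w 0.0007 gf 0.0
turn units [-5.00e-02 -2.00e-02 -2.22e+01]  shift before turn [4.82 1.43 0.57]  shift after turn [-1.33  4.85  0.58]
```

View pics/t3.png

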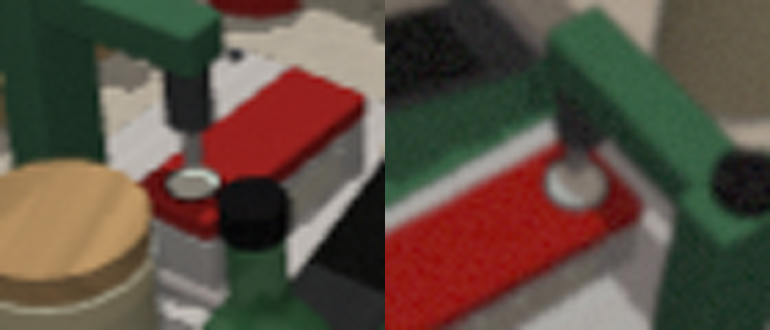

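```bash
python3 -m pendant '[[[0,0,0,0,0,-0.93,-1],[0,0,0,0,0,-0.93,-1],[0,0,0,0,0,-0.93,-1],[0,0,0,0,0,-0.93,-1],[0,0,0,0,0,-0.93,-1],[0,0,0,0,0,-0.93,-1],[0,0,0,0,0,-0.93,-1],[0,0,0,0,0,-0.93,-1]]]'>/dev/null
python3 -m pendant '[[[0,0,0,0,0,-0.93,-1],[0,0,0,0,0,-0.93,-1],[0,0,0,0,0,-0.93,-1],[0,0,0,0,0,-0.93,-1],[0,0,0,0,0,-0.93,0],[0,0,0,0,0,-0.93,0.55],[0,0,0,0,0,-0.93,0.55],[0,0,0,0,0,-0.93,0.55]]]'>/dev/null
python3 -m pendant '[[[0,0,0,0,0,-0.93,0.55],[0,0,0,0,0,-0.93,0.55],[0,0,0,0,0,-0.93,0.55],[0,0,0,0,0,-0.93,0.55],[0,0,0,0,0,-0.93,0.55],[0,0,0,0,0,-0.93,0.55],[0,0,0,0,0,-0.93,0.55],[0,0,0,0,0,-0.8,0.55]]]'>/dev/null
python3 -m pendant '[[[-0.22,0.8,0,0,0,0,0.55],[-0.22,0.81,0,0,0,0,0.55],[-0.22,0.81,0,0,0,0,0.55],[-0.22,0.81,0,0,0,0,0.55],[-0.22,0.81,0,0,0,0,0.55],[-0.22,0.81,0,0,0,0,0.55],[0,0,0,0,0,0,0.55],[0,0,0,0,0,0,0.55]]]'
python3 wlook.py w6.png red; python3 plan.py .533 -.0148 .0395 -2.5
```

```text
time_s: 36.3
tcp_pos: [0.5319, -0.0159, 0.1698]
eef_rot: [-180.0, -0.0, -2.6]
contact_force: [0.5, 0.4, 1.3]
gripper_width: 0.068
gripper_force: 0.0
ztop 0.0539 (array([541.5, -14.8]), array([48.8, 86.7]), 87.5) 5447 [288, 142, 59, 99, 5463]
t 36.4 pos [ 0.5321 -0.0154  0.1697] rpy [-180.    -0.    -2.6] q [ 19.  11. -24.   0. -55.  68.] F [ 0.3  0.3 -0.4] w 0.0678 gf 0.0
turn units [-0.   -0.01 -0.03]  shift before turn [ 0.04 -0.03  6.51]  shift after turn [ 0.04 -0.03  6.51]
```

```bash
python3 -m pendant '[[[0.04,-0.04,0.6,0,0,0,0.55],[0,0,0.9,0,0,0,0.55],[0,0,0.9,0,0,0,0.55],[0,0,0.9,0,0,0,0.55],[0,0,0.9,0,0,0,0.55],[0,0,0.9,0,0,0,0.55],[0,0,0.8,0,0,0,0.55],[0,0,0.6,0,0,0,0.55]]]'
python3 -m pendant '[[[0,0,0,0,0,0,0.5],[0,0,0,0,0,0,-0.5],[0,0,0,0,0,0,-0.5],[0,0,0,0,0,0,-0.5],[0,0,0,0,0,0,-0.5],[0,0,0,0,0,0,-0.5],[0,0,-0.1,0,0,0,-0.5],[0,0,0,0,0,0,-0.5]]]' 40
python3 -m pendant '[[[-0.3,0,0,0,0,0,-0.5],[-0.6,0,0,0,0,0,-0.5],[-0.6,0,0,0,0,0,-0.5],[-0.6,0,0,0,0,0,-0.5],[-0.6,0,0,0,0,0,-0.5],[-0.6,0,0,0,0,0,-0.5],[-0.5,0,-0.4,0,0,0,-0.5],[0,0,-0.8,0,0,0,-0.5]]]'
python3 -m pendant '[[[0,0,-0.8,0,0,0,-0.5],[0,0,-0.8,0,0,0,-0.5],[0,0,-0.8,0,0,0,-0.5],[0,0,-0.8,0,0,0,-0.5],[0,0,-0.8,0,0,0,-0.5],[0,0,-0.8,0,0,0.2,-0.5],[0,0,-0.8,0,0,0.2,-0.5],[0,0,-0.4,0,0,0.15,-0.5]]]'
python3 plan.py .5301 -.3306 .2 -4.7
```

```text
time_s: 37.15
tcp_pos: [0.5322, -0.0141, 0.0376]
eef_rot: [180.0, 0.1, -2.5]
contact_force: [-1.0, 1.2, 0.9]
gripper_width: 0.0678
gripper_force: 0.0
time_s: 37.95
tcp_pos: [0.5324, -0.0145, 0.0415]
eef_rot: [180.0, 0.0, -2.6]
contact_force: [-0.2, 0.0, -2.0]
gripper_width: 0.0503
gripper_force: 40.0
time_s: 38.75
tcp_pos: [0.4541, -0.0115, 0.0653]
eef_rot: [179.9, 0.2, -2.6]
contact_force: [0.7, 0.9, -3.4]
gripper_width: 0.05
gripper_force: 40.0
time_s: 39.55
tcp_pos: [0.4569, -0.0108, 0.1874]
eef_rot: [-179.9, -0.1, -4.8]
contact_force: [0.2, 0.2, -2.3]
gripper_width: 0.0497
gripper_force: 40.0
t 39.5 pos [ 0.4569 -0.0108  0.1874] rpy [-1.799e+02 -1.000e-01 -4.800e+00] q [ 23.   3. -31.   0. -56.  62.] F [ 0.2  0.2 -2.3] w 0.0497 gf 40.0
turn units [-0.01 -0.03 -0.02]  shift before turn [ 4.98 15.63 -0.63]  shift after turn [ 4.96 15.63 -0.63]
```

```bash
python3 -m pendant '[[[0,0.8,-0.1,0,0,0,-0.5],[0,0.8,-0.1,0,0,0,-0.5],[0,0.8,-0.1,0,0,0,-0.5],[0,0.8,-0.1,0,0,0,-0.5],[0,0.8,-0.1,0,0,0,-0.5],[0,0.8,-0.1,0,0,0,-0.5],[0,0.8,0,0,0,0,-0.5],[0,0.8,0,0,0,0,-0.5]]]'>/dev/null
python3 -m pendant '[[[0,0.8,0,0,0,0,-0.5],[0,0.8,0,0,0,0,-0.5],[0.3,0.8,0,0,0,0,-0.5],[0.6,0.8,0,0,0,0,-0.5],[0.6,0.8,0,0,0,0,-0.5],[0.6,0.8,0,0,0,0,-0.5],[0.6,0.8,0,0,0,0,-0.5],[0.6,0.8,0,0,0,0,-0.5]]]'>/dev/null
python3 -m pendant '[[[0.6,0.8,0,0,0,0,-0.5],[0.6,0.8,0,0,0,0,-0.5],[0.4,0.8,0,0,0,0,-0.5],[0,0.4,0,0,0,0,-0.5],[0,0,0,0,0,0,-0.5],[0,0,0,0,0,0,-0.5],[0,0,0,0,0,0,-0.5],[0,0,0,0,0,0,-0.5]]]'
python3 plan.py .5301 -.3306 .0545 -4.7
python3 wlook.py w7.png red
```

```text
time_s: 41.95
tcp_pos: [0.5285, -0.3295, 0.1979]
eef_rot: [-180.0, -0.0, -4.7]
contact_force: [-0.0, 0.3, -1.9]
gripper_width: 0.0499
gripper_force: 40.0
t 42.0 pos [ 0.5285 -0.3295  0.1979] rpy [-180.    -0.    -4.7] q [-14.  18. -10.  -0. -62.  99.] F [-0.   0.3 -1.9] w 0.0499 gf 40.0
turn units [-0.   -0.01 -0.01]  shift before turn [0.08 0.05 7.17]  shift after turn [0.09 0.05 7.17]
```

View pics/w7.png

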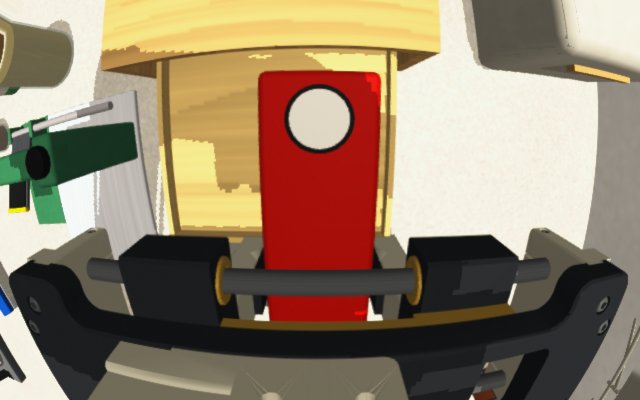

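Run:
```python
from h import *
c=cap('wrist'); W=wristmap(c); P=W.reshape(-1,3)
yaw=np.radians(-4.7);X=np.array([np.cos(yaw),np.sin(yaw)]);Y=np.array([-X[1],X[0]])
L=P[:,:2]-[.4794,-.2762];a=L@X;b=L@Y
for z0,z1 in((.016,.028),(.034,.048),(.108,.122)):
    m=(P[:,2]>z0)&(P[:,2]<z1)&(a>.02)&(a<.25)&(abs(b)<.16)
    print(z0,m.sum(),np.percentile(a[m],[1,50,99]).round(4),np.percentile(b[m],[.5,5,20,50,80,95,99.5]).round(4))
    if z0==.034: print('L',np.percentile(b[m&(b>.08)],[2,50,98]).round(4),'R',np.percentile(b[m&(b<-.08)],[2,50,98]).round(4))
t=np.array([.5285,-.3295])-[.4794,-.2762];print('tcp in drawer',t@X,t@Y)
```

```text
0.016 18397 [0.0223 0.1257 0.1956] [-0.1171 -0.1123  0.0045  0.047   0.0858  0.1071  0.1117]
0.034 2641 [0.0227 0.1153 0.1916] [-0.132  -0.1225 -0.1201 -0.1162  0.114   0.1172  0.1233]
L [0.1105 0.1129 0.1209] R [-0.1263 -0.1193 -0.1162]
0.108 17904 [0.1789 0.1984 0.2334] [-0.1363 -0.1243 -0.0843 -0.0043  0.076   0.1177  0.1309]
tcp in drawer 0.053302218202746755 -0.049097591943666356
```

```bash
python3 -m pendant '[[[0,0,0.6,0,0,0,-0.5],[0,0,0.8,0,0,0,-0.5],[0,0,0.8,0,0,0,-0.5],[0,0,0.8,0,0,0,-0.5],[0,0,0.8,0,0,0,-0.5],[0,0,0.8,0,0,0,-0.5],[0,0,0.8,0,0,0,-0.5],[0,0,0.8,0,0,0,-0.5]]]'>/dev/null
python3 -m pendant '[[[0,0,0.5,0,0,0,-0.5],[0,0,0.3,0,0,0,-0.5],[0,0,0.1,0,0,0,-0.5],[0,0,0.1,0,0,0,-0.5],[0,0,0,0,0,0,-0.5],[0,0,0,0,0,0,-0.5],[0,0,0,0,0,0,-0.5],[0,0,0,0,0,0,-0.5]]]'
```

```text
time_s: 43.65
tcp_pos: [0.5292, -0.3302, 0.0543]
eef_rot: [180.0, -0.1, -4.8]
contact_force: [0.2, 1.5, 1.4]
gripper_width: 0.0497
gripper_force: 40.0
```

```bash
python3 -m pendant '[[[0,0,0,0,0,0,0.5],[0,0,0,0,0,0,0.5],[0,0,0,0,0,0,0.5],[0,0,0,0,0,0,0.5],[0,0,-0.3,0,0,0,0.5],[0,0,-0.8,0,0,0,0.5],[0,0,-0.9,0,0,0,0.5],[0,0,-0.9,0,0,0,0.5]]]'
python3 -m pendant '[[[0,0,-0.9,0,0,0,0.5],[0,0,-0.9,0,0,0,0.5],[0,0,-0.9,0,0,0,0.6],[0,0,-0.9,0,0,-0.9,0.7],[0,0,-0.9,0,0,-0.9,0.7],[0,0,-0.3,0,0,-0.9,0.7],[0,0,0,0,0,-0.9,0.7],[0,0,0,0,0,-0.9,0.7]]]'
python3 look.py l4; python3 plan.py .3675 .327 .2 19
```

```text
time_s: 44.45
tcp_pos: [0.5285, -0.3301, 0.1125]
eef_rot: [180.0, 0.0, -4.8]
contact_force: [0.3, 0.1, 0.7]
gripper_width: 0.0658
gripper_force: 0.0
time_s: 45.25
tcp_pos: [0.5286, -0.3301, 0.2085]
eef_rot: [180.0, -0.0, 13.4]
contact_force: [-0.5, -0.7, -0.5]
gripper_width: 0.0743
gripper_force: 0.0
scene red ztop 0.068 (array([ 551.3, -329.8]), array([ 55.4, 116.7]), 84.8) 298
scene blue ztop 0.046 (array([399. , 337.7]), array([130.4,  46. ]), 19.0) 499
scene panel a [-0.1347 -0.1284 -0.1231 -0.1208] cabfront [0.0587 0.0605] handle -0.1676
side red ztop 0.068 (array([ 554. , -330.7]), array([ 49.1, 123. ]), 84.9) 1493
side blue ztop 0.047 (array([392.8, 335. ]), array([119.6,  47. ]), 17.5) 454
side panel a [-0.1353 -0.1334 -0.129  -0.1248] cabfront [0.0587 0.0595] handle -0.1711
t 45.4 pos [ 0.5285 -0.3301  0.2081] rpy [180.   -0.   13.3] q [-14.  17. -10.   0. -63. 117.] F [0.5 0.4 0.6] w 0.0748 gf 0.0
turn units [ 0.   -0.01 -1.43]  shift before turn [ -0.29 -33.83   0.4 ]  shift after turn [  3.08 -33.69   0.4 ]
```

```bash
python3 -m pendant '[[[0,-0.94,0,0,0,0,0.7],[0,-0.94,0,0,0,0,0.7],[0,-0.94,0,0,0,0,0.7],[0,-0.94,0,0,0,0,0.7],[0,-0.94,0,0,0,0,0.7],[0,-0.94,0,0,0,0,0.7],[0,-0.94,0,0,0,0,0.7],[0,-0.94,0,0,0,0,0.7]]]'>/dev/null
python3 -m pendant '[[[0,-0.94,0,0,0,0,0.7],[0,-0.94,0,0,0,0,0.7],[0,-0.94,0,0,0,0,0.7],[0,-0.94,0,0,0,0,0.7],[0,-0.94,0,0,0,0,0.7],[0,-0.94,0,0,0,0,0.7],[0,-0.94,0,0,0,0,0.7],[0,-0.94,0,0,0,0,0.7]]]'>/dev/null
python3 -m pendant '[[[0,-0.94,0,0,0,0,0.7],[0,-0.94,0,0,0,0,0.7],[0,-0.94,0,0,0,0,0.7],[0,-0.94,0,0,0,0,0.7],[0,-0.94,0,0,0,0,0.7],[0,-0.94,0,0,0,0,0.7],[0,-0.94,0,0,0,0,0.7],[0,-0.94,0,0,0,0,0.7]]]'>/dev/null
python3 -m pendant '[[[0,-0.94,0,0,0,0,0.7],[0,-0.94,0,0,0,0,0.7],[0,-0.94,0,0,0,0,0.7],[0,-0.94,0,0,0,0,0.7],[0,-0.94,0,0,0,0,0.7],[0,-0.94,0,0,0,0,0.7],[0,-0.94,0,0,0,0,0.7],[0,-0.94,0,0,0,0,0.7]]]'>/dev/null
python3 -m pendant '[[[0,-0.94,0,0,0,0,0.7],[0,-0.94,0,0,0,0,0.7],[0,-0.94,0.6,0,0,0,0.7],[0,-0.9,0.6,0,0,0,0.7],[0,0,0.7,0,0,-0.8,0.7],[0,0,0.7,0,0,-0.6,0.7],[0,0,0,0,0,0,0.7],[0,0,0,0,0,0,0.7]]]'
python3 wlook.py w8.png blue;python3 plan.py .3675 .327 .031 19
```

```text
time_s: 49.35
tcp_pos: [0.3736, 0.328, 0.1549]
eef_rot: [179.9, 0.1, 18.8]
contact_force: [0.2, 0.2, 0.3]
gripper_width: 0.0746
gripper_force: 0.0
ztop 0.0459 (array([396.7, 340.2]), array([128.3,  49.2]), 19.3) 8018 [283, 97, 62, 152, 8018]
 spot [0.4386 0.3551 0.0459] 748 px [312.8 121.2]
t 49.4 pos [0.3739 0.3282 0.1555] rpy [180.    0.   18.8] q [ 64.   9. -29.   0. -53.  45.] F [ 0.4 -0.   0.1] w 0.0742 gf 0.0
turn units [ 0.01  0.   -0.06]  shift before turn [-0.32 -0.05  6.23]  shift after turn [-0.32 -0.05  6.23]
```

```bash
python3 -m pendant '[[[-0.23,-0.19,0.5,0,0,-0.12,0.7],[0,0,0.85,0,0,0,0.7],[0,0,0.85,0,0,0,0.7],[0,0,0.85,0,0,0,0.7],[0,0,0.85,0,0,0,0.7],[0,0,0.85,0,0,0,0.7],[0,0,0.85,0,0,0,0.7],[0,0,0.6,0,0,0,0.7]]]'
python3 -m pendant '[[[0,0,0,0,0,0,0.5],[0,0,0,0,0,0,-0.5],[0,0,0,0,0,0,-0.5],[0,0,0,0,0,0,-0.5],[0,0,0,0,0,0,-0.5],[0,0,0,0,0,0,-0.5],[0,0,0,0,0,0,-0.5],[0,0,0,0,0,0,-0.5]]]' 40
python3 -m pendant '[[[0,0,-0.5,0,0,0,-0.5],[0,0,-0.8,0,0,0,-0.5],[0,0,-0.8,0,0,0.8,-0.5],[0,0,-0.8,0,0,0.9,-0.5],[0,0,-0.8,0,0,0.9,-0.5],[0,0,-0.8,0,0,0.9,-0.5],[0,0,-0.5,0,0,0.9,-0.5],[0,0,0,0,0,0.85,-0.5]]]'
python3 plan.py .4525 -.0125 .131 -2
```

```text
time_s: 50.2
tcp_pos: [0.3679, 0.3299, 0.0305]
eef_rot: [180.0, 0.0, 19.3]
contact_force: [0.2, -0.4, -0.4]
gripper_width: 0.0745
gripper_force: 0.0
time_s: 51.0
tcp_pos: [0.3685, 0.3305, 0.0323]
eef_rot: [-180.0, -0.1, 19.3]
contact_force: [-2.4, -0.1, 6.3]
gripper_width: 0.0498
gripper_force: 40.0
time_s: 51.8
tcp_pos: [0.3686, 0.3307, 0.1337]
eef_rot: [-179.8, -0.1, -1.8]
contact_force: [-0.4, 1.3, -2.1]
gripper_width: 0.0499
gripper_force: 40.0
t 51.8 pos [0.3686 0.3307 0.1337] rpy [-1.798e+02 -1.000e-01 -1.800e+00] q [ 65.  10. -31.   0. -49.  23.] F [-0.4  1.3 -2.1] w 0.0499 gf 40.0
turn units [-0.04 -0.02  0.04]  shift before turn [ 4.74 17.02  0.09]  shift after turn [ 4.79 17.    0.13]
```

```bash
python3 -m pendant '[[[0.24,0.7,0,0,0,0,-0.5],[0.24,0.85,0,0,0,0,-0.5],[0.24,0.85,0,0,0,0,-0.5],[0.24,0.85,0,0,0,0,-0.5],[0.24,0.85,0,0,0,0,-0.5],[0.24,0.85,0,0,0,0,-0.5],[0.24,0.85,0,0,0,0,-0.5],[0.24,0.85,0,0,0,0,-0.5]]]' >/dev/null
python3 -m pendant '[[[0.24,0.85,0,0,0,0,-0.5],[0.24,0.85,0,0,0,0,-0.5],[0.24,0.85,0,0,0,0,-0.5],[0.24,0.85,0,0,0,0,-0.5],[0.24,0.85,0,0,0,0,-0.5],[0.24,0.85,0,0,0,0,-0.5],[0.24,0.85,0,0,0,0,-0.5],[0.24,0.85,0,0,0,0,-0.5]]]' >/dev/null
python3 -m pendant '[[[0.24,0.85,0,0,0,0,-0.5],[0.24,0.85,0,0,0,0,-0.5],[0.24,0.85,0,0,0,0,-0.5],[0.24,0.85,0,0,0,0,-0.5],[0,0.1,0,0,0,0,-0.5],[0,0,0,0,0,0,-0.5],[0,0,0,0,0,0,-0.5],[0,0,0,0,0,0,-0.5]]]'
python3 -m pendant '[[[0,0,0.4,0,0,0.04,-0.5],[0,0,0.6,0,0,0,-0.5],[0,0,0.6,0,0,0,-0.5],[0,0,0.6,0,0,0,-0.5],[0,0,0.6,0,0,0,-0.5],[0,0,0.6,0,0,0,-0.5],[0,0,0.6,0,0,0,-0.5],[0,0,0.4,0,0,0,-0.5]]]'
python3 wlook.py w9.png blue; python3 plan.py .5326 -.0145 .0425 -2
```

```text
time_s: 54.2
tcp_pos: [0.4541, -0.0114, 0.1316]
eef_rot: [-180.0, -0.0, -1.7]
contact_force: [-1.1, -0.1, -1.9]
gripper_width: 0.0495
gripper_force: 40.0
time_s: 55.0
tcp_pos: [0.4537, -0.0114, 0.0423]
eef_rot: [180.0, 0.1, -1.8]
contact_force: [-0.2, -0.4, -1.9]
gripper_width: 0.0497
gripper_force: 40.0
ztop 0.0557 (array([504.5, -12.4]), array([50.4, 86.7]), 87.7) 19481 [259, 70, 122, 200, 19541]
 spot [ 0.5279 -0.0133  0.0557] 2926 px [319.3 117.7]
ztop 0.0559 (array([439.2, -10. ]), array([49.7, 16.5]), 88.4) 2422 [267, 295, 103, 27, 2525]
t 55.0 pos [ 0.4532 -0.0116  0.0415] rpy [ 1.799e+02  1.000e-01 -1.800e+00] q [ 24.  15. -41.  -0. -34.  65.] F [ 0.5 -0.2 -3.1] w 0.0499 gf 40.0
turn units [0.01 0.04 0.04]  shift before turn [ 3.97  0.02 -0.06]  shift after turn [ 3.97  0.01 -0.05]
```

```bash
python3 -m pendant '[[[0.4,0.05,0,0,0,0,-0.5],[0.6,0,0,0,0,0,-0.5],[0.6,0,0,0,0,0,-0.5],[0.6,0,0,0,0,0,-0.5],[0.6,0,0,0,0,0,-0.5],[0.6,0,0,0,0,0,-0.5],[0.4,0,0,0,0,0,-0.5],[0.18,0,0,0,0,0,-0.5]]]'
python3 -m pendant '[[[0,0,0.05,0,0,0,-0.5],[0,0,0.05,0,0,0,-0.5],[0,0,0,0,0,0,-0.5],[0,0,0,0,0,0,-0.5],[0,0,0,0,0,0,-0.5],[0,0,0,0,0,0,-0.5],[0,0,0,0,0,0,-0.5],[0,0,0,0,0,0,-0.5]]]'
python3 plan.py .533 -.015 .0395 -1.8
```

```text
time_s: 55.85
tcp_pos: [0.5347, -0.0152, 0.0434]
eef_rot: [180.0, -0.0, -1.9]
contact_force: [0.5, -0.2, -2.2]
gripper_width: 0.05
gripper_force: 40.0
time_s: 56.65
tcp_pos: [0.5338, -0.0151, 0.0416]
eef_rot: [-180.0, -0.0, -1.8]
contact_force: [1.1, 0.2, -2.3]
gripper_width: 0.0498
gripper_force: 40.0
t 56.6 pos [ 0.5338 -0.0151  0.0416] rpy [-180.    -0.    -1.8] q [ 19.  21. -31.  -0. -38.  69.] F [ 1.1  0.2 -2.3] w 0.0498 gf 40.0
turn units [-0.   -0.   -0.01]  shift before turn [-0.04 -0.01  0.11]  shift after turn [-0.04 -0.01  0.11]
```

Release, rise, and go to the pedal as before.

```bash
python3 -m pendant '[[[-0.03,0,0.1,0,0,0,-0.5],[0,0,0,0,0,0,-0.5],[0,0,0,0,0,0,0.55],[0,0,0,0,0,0,0.55],[0,0,0,0,0,0,0.55],[0,0,0,0,0,0,0.55],[0,0,0,0,0,0,0.55],[0,0,0,0,0,0,0.55]]]'
python3 -m pendant '[[[0,0,-0.3,0,0,0,0.55],[0,0,-0.7,0,0,0,0.55],[0,0,-0.8,0,0,0,0.55],[0,0,-0.8,0,0,0,0.55],[0,0,-0.8,0,0,0.9,0],[0,0,-0.8,0,0,0.9,-1],[0,0,-0.8,0,0,0.9,-1],[0,0,-0.8,0,0,0.9,-1]]]' >/dev/null
python3 -m pendant '[[[0,0,0,0,0,0.95,-1],[0,0,0,0,0,0.95,-1],[0,0,0,0,0,0.95,-1],[0,0,0,0,0,0.95,-1],[0,0,0,0,0,0.95,-1],[0,0,0,0,0,0.95,-1],[0,0,0,0,0,0.95,-1],[0,0,0,0,0,0.95,-1]]]' >/dev/null
python3 -m pendant '[[[0,0,0,0,0,0.95,-1],[0,0,0,0,0,0.95,-1],[0,0,0,0,0,0.95,-1],[0,0,0,0,0,0.95,-1],[0,0,0,0,0,0.95,-1],[0,0,0,0,0,0.95,-1],[0,0,0,0,0,0.95,-1],[0,0,0,0,0,0.95,-1]]]' >/dev/null
python3 tip.py t4.png blue; python3 plan.py .563 .081 .10 -91.5
```

```text
time_s: 57.45
tcp_pos: [0.5332, -0.0151, 0.0395]
eef_rot: [180.0, 0.0, -1.8]
contact_force: [0.5, -0.3, 0.4]
gripper_width: 0.0678
gripper_force: 0.0
scene (array([564.4, -14.2]), array([ 49.5, 132.2]), 87.7) 0.0519
side (array([561.3, -16.7]), array([ 46.8, 127.5]), 87.7) 0.0529
t 60.0 pos [ 0.5331 -0.0152  0.156 ] rpy [-180.     0.   -77.1] q [ 19.  12. -24.  -0. -54.  -7.] F [ 0.1 -0.1  0.6] w 0.0 gf 0.0
turn units [-0.   0.   3.6]  shift before turn [-4.35 -2.53  2.8 ]  shift after turn [-4.85 -1.37  2.8 ]
```

View pics/t4.png

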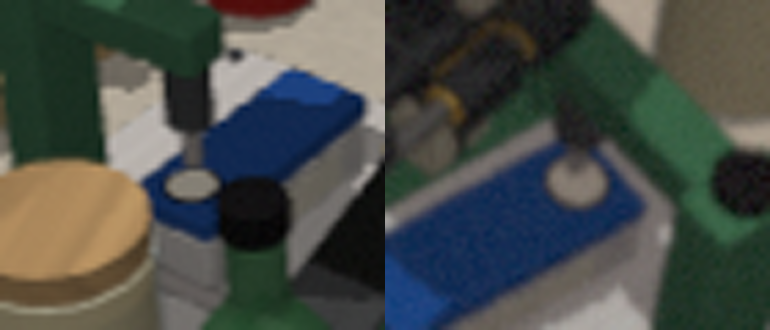

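The spot lies under the tip again, as with red. Now the pedal, more gently.

```bash
python3 -m pendant '[[[0,0,0,0,0,0.9,-1],[0,0,0,0,0,0.9,-1],[0,0,0,0,0,0.9,-1],[0,0,0,0,0,0.9,-1],[-0.8,-0.23,0.2,0,0,0,-1],[-0.8,-0.23,0.2,0,0,0,-1],[-0.8,-0.23,0.2,0,0,0,-1],[-0.8,-0.23,0.2,0,0,0,-1]]]' >/dev/null
python3 -m pendant '[[[-0.8,-0.23,0.3,0,0,0,-1],[-0.8,-0.22,0.3,0,0,0,-1],[0,0,0.3,0,0,0,-1],[0,0,0.3,0,0,0,-1],[0,0,0.3,0,0,0,-1],[0,0,0.3,0,0,0,-1],[0,0,0.1,0,0,0,-1],[0,0,0,0,0,0,-1]]]'
python3 -m pendant '[[[0,0,0.3,0,0,0,-1],[0,0,0.3,0,0,0,-1],[0,0,0.3,0,0,0,-1],[0,0,0.3,0,0,0,-1],[0,0,0.3,0,0,0,-1],[0,0,0.3,0,0,0,-1],[0,0,0.2,0,0,0,-1],[0,0,0,0,0,0,-1]]]'
python3 -m pendant '[[[0,0,0.1,0,0,0,-1],[0,0,0.07,0,0,0,-1],[0,0,0,0,0,0,-1],[0,0,0,0,0,0,-1],[0,0,0,0,0,0,-1],[0,0,0,0,0,0,-1],[0,0,0,0,0,0,-1],[0,0,0,0,0,0,-1]]]'
```

```text
time_s: 61.55
tcp_pos: [0.5628, 0.0797, 0.1012]
eef_rot: [180.0, -0.0, -91.5]
contact_force: [0.5, -0.3, 0.2]
gripper_width: 0.0007
gripper_force: 0.0
time_s: 62.35
tcp_pos: [0.5617, 0.0799, 0.0614]
eef_rot: [179.9, -0.0, -91.5]
contact_force: [-6.6, 0.8, 9.7]
gripper_width: 0.0005
gripper_force: 4.9
time_s: 63.15
tcp_pos: [0.5618, 0.0799, 0.0608]
eef_rot: [179.9, -0.0, -91.4]
contact_force: [-16.4, 2.1, 34.6]
gripper_width: 0.0004
gripper_force: 17.3
```

```bash
python3 -m pendant '[[[0,0,-0.4,0,0,0,-1],[0,0,-0.5,0,0,0,-1],[0,0,-0.5,0,0,0,-1],[0,0,-0.8,0,0,0,-1],[0,0,-0.9,0,0,0,-1],[0,0,-0.9,0,0,0,-1],[0,0,-0.8,0,0,0,-1],[0,0,-0.7,0,0,0,-1]]]'
python3 -m pendant '[[[0,0,0,0,0,-0.93,-1],[0,0,0,0,0,-0.93,-1],[0,0,0,0,0,-0.93,-1],[0,0,0,0,0,-0.93,-1],[0,0,0,0,0,-0.93,-1],[0,0,0,0,0,-0.93,-1],[0,0,0,0,0,-0.93,-1],[0,0,0,0,0,-0.93,-1]]]'>/dev/null
python3 -m pendant '[[[0,0,0,0,0,-0.93,-1],[0,0,0,0,0,-0.93,-1],[0,0,0,0,0,-0.93,-1],[0,0,0,0,0,-0.93,-1],[0,0,0,0,0,-0.93,0],[0,0,0,0,0,-0.93,0.55],[0,0,0,0,0,-0.93,0.55],[0,0,0,0,0,-0.93,0.55]]]'>/dev/null
python3 -m pendant '[[[0,0,0,0,0,-0.93,0.55],[0,0,0,0,0,-0.93,0.55],[0,0,0,0,0,-0.93,0.55],[0,0,0,0,0,-0.93,0.55],[0,0,0,0,0,-0.93,0.55],[0,0,0,0,0,-0.93,0.55],[0,0,0,0,0,-0.93,0.55],[0,0,0,0,0,-0.8,0.55]]]'>/dev/null
python3 -m pendant '[[[-0.22,0.8,0,0,0,0,0.55],[-0.22,0.81,0,0,0,0,0.55],[-0.22,0.81,0,0,0,0,0.55],[-0.22,0.81,0,0,0,0,0.55],[-0.22,0.79,0,0,0,0,0.55],[-0.22,0.78,0,0,0,0,0.55],[0,0,0,0,0,0,0.55],[0,0,0,0,0,0,0.55]]]'
python3 wlook.py w10.png blue; python3 plan.py .533 -.015 .0395 -2.3
```

```text
time_s: 63.95
tcp_pos: [0.5626, 0.0801, 0.1685]
eef_rot: [180.0, 0.0, -91.5]
contact_force: [0.8, -0.8, 0.1]
gripper_width: 0.0002
gripper_force: 0.0
time_s: 67.15
tcp_pos: [0.5321, -0.0152, 0.1683]
eef_rot: [-180.0, -0.0, -2.8]
contact_force: [0.7, 0.5, -0.0]
gripper_width: 0.0679
gripper_force: 0.0
ztop 0.0539 (array([542.5, -14.5]), array([48.7, 87.5]), 87.8) 5419 [288, 141, 59, 100, 5452]
t 67.2 pos [ 0.5323 -0.0148  0.1683] rpy [-180.    -0.    -2.7] q [ 20.  11. -24.   0. -55.  68.] F [ 0.  -0.1 -0.5] w 0.0679 gf 0.0
turn units [-0.   -0.01 -0.11]  shift before turn [0.03 0.01 6.44]  shift after turn [0.04 0.01 6.44]
```

```bash
python3 -m pendant '[[[0.04,0,0.6,0,0,-0.1,0.55],[0,0,0.9,0,0,0,0.55],[0,0,0.9,0,0,0,0.55],[0,0,0.9,0,0,0,0.55],[0,0,0.9,0,0,0,0.55],[0,0,0.9,0,0,0,0.55],[0,0,0.8,0,0,0,0.55],[0,0,0.5,0,0,0,0.55]]]'
python3 -m pendant '[[[0,0,0,0,0,0,0.5],[0,0,0,0,0,0,-0.5],[0,0,0,0,0,0,-0.5],[0,0,0,0,0,0,-0.5],[0,0,0,0,0,0,-0.5],[0,0,0,0,0,0,-0.5],[0,0,-0.1,0,0,0,-0.5],[0,0,0,0,0,0,-0.5]]]' 40
python3 -m pendant '[[[-0.3,0,0,0,0,0,-0.5],[-0.6,0,0,0,0,0,-0.5],[-0.6,0,0,0,0,0,-0.5],[-0.6,0,0,0,0,0,-0.5],[-0.6,0,0,0,0,0,-0.5],[-0.6,0,0,0,0,0,-0.5],[-0.5,0,-0.4,0,0,0,-0.5],[0,0,-0.8,0,0,0,-0.5]]]'
python3 -m pendant '[[[0,0,-0.8,0,0,0,-0.5],[0,0,-0.8,0,0,0,-0.5],[0,0,-0.8,0,0,0,-0.5],[0,0,-0.8,0,0,0,-0.5],[0,0,-0.8,0,0,0,-0.5],[0,0,-0.8,0,0,0.2,-0.5],[0,0,-0.8,0,0,0.2,-0.5],[0,0,-0.4,0,0,0.2,-0.5]]]'
python3 plan.py .5363 -.231 .2 -4.7
```

```text
time_s: 68.0
tcp_pos: [0.5321, -0.0144, 0.0381]
eef_rot: [180.0, 0.1, -2.2]
contact_force: [0.0, -0.3, -0.1]
gripper_width: 0.068
gripper_force: 0.0
time_s: 68.8
tcp_pos: [0.5327, -0.0146, 0.0422]
eef_rot: [-180.0, 0.0, -2.3]
contact_force: [0.7, 0.7, -1.4]
gripper_width: 0.05
gripper_force: 40.0
time_s: 69.6
tcp_pos: [0.4543, -0.012, 0.0659]
eef_rot: [179.9, 0.2, -2.3]
contact_force: [0.6, 0.7, -1.9]
gripper_width: 0.0496
gripper_force: 40.0
time_s: 70.4
tcp_pos: [0.4571, -0.0114, 0.188]
eef_rot: [-179.9, -0.1, -4.7]
contact_force: [-0.1, 0.4, -1.8]
gripper_width: 0.0498
gripper_force: 40.0
t 70.4 pos [ 0.4571 -0.0114  0.188 ] rpy [-1.799e+02 -1.000e-01 -4.700e+00] q [ 23.   3. -31.   0. -56.  62.] F [-0.1  0.4 -1.8] w 0.0498 gf 40.0
turn units [-0.01 -0.03 -0.  ]  shift before turn [ 4.85 10.62 -0.6 ]  shift after turn [ 4.85 10.62 -0.6 ]
```

```bash
python3 -m pendant '[[[0,0.85,-0.1,0,0,0,-0.5],[0,0.85,-0.1,0,0,0,-0.5],[0,0.85,-0.1,0,0,0,-0.5],[0,0.85,-0.1,0,0,0,-0.5],[0,0.85,-0.1,0,0,0,-0.5],[0,0.85,-0.1,0,0,0,-0.5],[0,0.85,0,0,0,0,-0.5],[0,0.85,0,0,0,0,-0.5]]]' >/dev/null
python3 -m pendant '[[[0,0.85,0,0,0,0,-0.5],[0.6,0.85,0,0,0,0,-0.5],[0.7,0.85,0,0,0,0,-0.5],[0.7,0.85,0,0,0,0,-0.5],[0.7,0.42,0,0,0,0,-0.5],[0.7,0,0,0,0,0,-0.5],[0.7,0,0,0,0,0,-0.5],[0.7,0,0,0,0,0,-0.5]]]'
python3 plan.py .5363 -.231 .0545 -4.7; python3 wlook.py w11.png blue; python3 look.py l5
```

```text
time_s: 72.0
tcp_pos: [0.5361, -0.2306, 0.1981]
eef_rot: [-180.0, 0.0, -4.7]
contact_force: [0.5, -0.4, -2.3]
gripper_width: 0.0498
gripper_force: 40.0
t 72.0 pos [ 0.5361 -0.2306  0.1981] rpy [-180.     0.    -4.7] q [ -4.  14. -15.  -0. -61.  89.] F [ 0.5 -0.4 -2.3] w 0.0498 gf 40.0
turn units [-0.    0.    0.01]  shift before turn [0.01 0.02 7.18]  shift after turn [0.01 0.02 7.18]
scene red ztop 0.068 (array([ 543.8, -358.9]), array([ 53.2, 126. ]), 82.7) 277
scene panel a [-0.1341 -0.1282 -0.1235 -0.1213] cabfront [0.0584 0.0605] handle -0.1678
side red ztop 0.069 (array([ 545.4, -360.2]), array([ 48.8, 123.5]), 83.9) 1785
side panel a [-0.1356 -0.1337 -0.1294 -0.125 ] cabfront [0.0585 0.0597] handle -0.1715
```

View pics/w11.png

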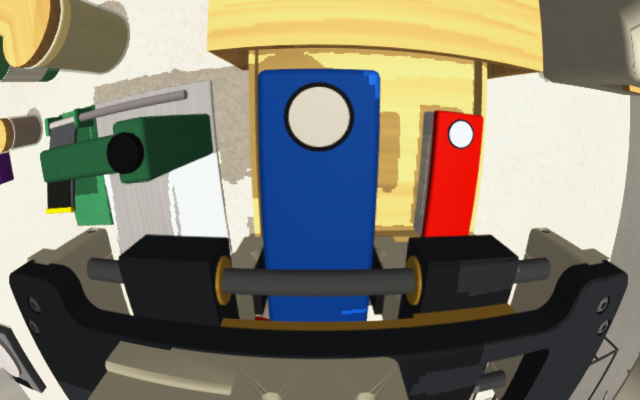

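Red has shifted 3 cm to the right inside the drawer but still lies flat (lid z 68 mm, px 455,175), with room for blue (px 319,195). I'll place blue now.

```bash
python3 -m pendant '[[[0,0,0.6,0,0,0,-0.5],[0,0,0.8,0,0,0,-0.5],[0,0,0.8,0,0,0,-0.5],[0,0,0.8,0,0,0,-0.5],[0,0,0.8,0,0,0,-0.5],[0,0,0.8,0,0,0,-0.5],[0,0,0.8,0,0,0,-0.5],[0,0,0.8,0,0,0,-0.5]]]'>/dev/null
python3 -m pendant '[[[0,0,0.5,0,0,0,-0.5],[0,0,0.3,0,0,0,-0.5],[0,0,0.1,0,0,0,-0.5],[0,0,0.1,0,0,0,-0.5],[0,0,0,0,0,0,-0.5],[0,0,0,0,0,0,-0.5],[0,0,0,0,0,0,-0.5],[0,0,0,0,0,0,-0.5]]]'
python3 -m pendant '[[[0,0,0,0,0,0,0.5],[0,0,0,0,0,0,0.5],[0,0,0,0,0,0,0.5],[0,0,0,0,0,0,0.5],[0,0,-0.3,0,0,0,0.5],[0,0,-0.8,0,0,0,0.5],[0,0,-0.9,0,0,0,0.5],[0,0,-0.9,0,0,0,0.5]]]'
python3 -m pendant '[[[0,0,-0.9,0,0,0,0.5],[0,0,-0.9,0,0,0,0.5],[0,0,-0.9,0,0,0,0.5],[0,0,-0.9,0,0,0,0.2],[0,0,-0.9,0,0,0,-0.57],[0,0,-0.3,0,0,0,-0.57],[0,0,0,0,0,0,-0.57],[0,0,0,0,0,0,-0.57]]]'
python3 look.py l6; python3 plan.py .428 -.272 .2 -94.7
```

```text
time_s: 73.75
tcp_pos: [0.536, -0.2311, 0.0549]
eef_rot: [180.0, -0.1, -4.7]
contact_force: [0.1, 0.7, 4.3]
gripper_width: 0.0495
gripper_force: 40.0
time_s: 74.55
tcp_pos: [0.5352, -0.2311, 0.1131]
eef_rot: [180.0, 0.0, -4.7]
contact_force: [-0.3, 0.5, -0.3]
gripper_width: 0.0657
gripper_force: 0.0
time_s: 75.35
tcp_pos: [0.5348, -0.2309, 0.2074]
eef_rot: [-180.0, 0.0, -4.7]
contact_force: [0.7, -0.0, 0.1]
gripper_width: 0.0313
gripper_force: 0.0
scene red ztop 0.068 (array([ 543.6, -360.5]), array([ 55.4, 125.7]), 85.2) 311
scene blue ztop 0.068 (array([ 560.9, -232.4]), array([ 52.9, 118.9]), 88.0) 293
scene panel a [-0.1339 -0.1279 -0.1229 -0.1202] cabfront [0.0589 0.0607] handle -0.1667
side red ztop 0.069 (array([ 546.5, -360.1]), array([ 49.1, 124.1]), 83.8) 1794
side blue ztop 0.069 (array([ 553.1, -231.5]), array([ 48.7, 105.2]), 85.3) 1124
side panel a [-0.1348 -0.1329 -0.1284 -0.124 ] cabfront [0.0587 0.0598] handle -0.1707
t 75.5 pos [ 0.5347 -0.2309  0.2071] rpy [-1.8e+02  1.0e-01 -4.7e+00] q [ -4.  14. -15.  -0. -62.  89.] F [ 1.1 -0.   0. ] w 0.0234 gf 0.0
turn units [2.00e-02 2.00e-02 2.25e+01]  shift before turn [-5.15  2.48  0.36]  shift after turn [2.48 5.15 0.35]
```

```bash
python3 -m pendant '[[[-0.8,0.28,0,0,0,0,-1],[-0.8,0.28,0,0,0,0,-1],[-0.8,0.28,0,0,0,0,-1],[-0.8,0.28,0,0,0,0,-1],[-0.8,0.28,0,0,0,0,-1],[-0.8,0.28,0,0,0,0,-1],[-0.8,0.28,0,0,0,0,-1],[-0.8,0.28,0,0,0,0,-1]]]'>/dev/null
python3 -m pendant '[[[-0.8,0.25,0,0,0,0,-1],[-0.1,0,0,0,0,0,-1],[0,0,0.6,0,0,0,-1],[0,0,0.8,0,0,0,-1],[0,0,0.8,0,0,0,-1],[0,0,0.8,0,0,0,-1],[0,0,0.8,0,0,0,-1],[0,0,0.8,0,0,0,-1]]]'>/dev/null
python3 -m pendant '[[[0,0,0.8,0,0,0,-1],[0,0,0.6,0,0,0,-1],[0,0,0.1,0,0,0,-1],[0,0,0,0,0,0,-1],[0,0,0,0,0,0,-1],[0,0,0,0,0,0,-1],[0,0,0,0,0,0,-1],[0,0,0,0,0,0,-1]]]'
python3 plan.py .385 -.2685 .086 -4.7
```

```text
time_s: 77.85
tcp_pos: [0.3859, -0.2688, 0.0866]
eef_rot: [180.0, -0.0, -4.7]
contact_force: [0.4, 0.1, 0.2]
gripper_width: 0.0005
gripper_force: 0.0
t 77.8 pos [ 0.3859 -0.2688  0.0866] rpy [180.   -0.   -4.7] q [-11.  12. -37.   0. -42.  96.] F [0.4 0.1 0.2] w 0.0005 gf 0.0
turn units [ 0.   -0.01  0.  ]  shift before turn [-0.05 -0.01  0.03]  shift after turn [-0.05 -0.01  0.03]
```

```bash
python3 -m pendant '[[[0.3,0,0,0,0,0,-1],[0.3,0,0,0,0,0,-1],[0.3,0,0,0,0,0,-1],[0.2,0,0,0,0,0,-1],[0.2,0,0,0,0,0,-1],[0.2,0,0,0,0,0,-1],[0.2,0,0,0,0,0,-1],[0.3,0,0,0,0,0,-1]]]'
python3 -m pendant '[[[0.35,0,0,0,0,0,-1],[0.4,0,0,0,0,0,-1],[0.45,0,0,0,0,0,-1],[0.45,0,0,0,0,0,-1],[0.45,0,0,0,0,0,-1],[0.45,0,0,0,0,0,-1],[0.45,0,0,0,0,0,-1],[0.45,0,0,0,0,0,-1]]]'
python3 -m pendant '[[[0.45,0,0,0,0,0,-1],[0.45,0,0,0,0,0,-1],[0.45,0,0,0,0,0,-1],[0.45,0,0,0,0,0,-1],[0.45,0,0,0,0,0,-1],[0.45,0,0,0,0,0,-1],[0.45,0,0,0,0,0,-1],[0.4,0,0,0,0,0,-1]]]'
python3 plan.py .385 -.2685 .086 -4.7
```

```text
time_s: 78.65
tcp_pos: [0.4253, -0.272, 0.086]
eef_rot: [-180.0, 0.1, -4.7]
contact_force: [-0.7, 0.0, -1.1]
gripper_width: 0.0004
gripper_force: 0.6
time_s: 79.45
tcp_pos: [0.4951, -0.2777, 0.0861]
eef_rot: [-180.0, 0.0, -4.7]
contact_force: [-1.2, -0.3, -0.5]
gripper_width: 0.0006
gripper_force: 0.7
time_s: 80.25
tcp_pos: [0.566, -0.2836, 0.0862]
eef_rot: [180.0, -0.0, -4.7]
contact_force: [-1.2, 0.4, -0.1]
gripper_width: 0.0006
gripper_force: 0.7
t 80.2 pos [ 0.566  -0.2836  0.0862] rpy [180.   -0.   -4.7] q [ -9.  25. -16.   0. -49.  94.] F [-1.2  0.4 -0.1] w 0.0006 gf 0.7
turn units [ 0. -0.  0.]  shift before turn [-9.08 -0.01  0.01]  shift after turn [-9.08 -0.01  0.01]
```

```bash
python3 -m pendant '[[[0.3,0,0,0,0,0,-1],[0.3,0,0,0,0,0,-1],[0.2,0,0,0,0,0,-1],[0.2,0,0,0,0,0,-1],[0.1,0,0,0,0,0,-1],[0.1,0,0,0,0,0,-1],[0.1,0,0,0,0,0,-1],[0,0,0,0,0,0,-1]]]'
python3 -m pendant '[[[0.1,0,0,0,0,0,-1],[0.1,0,0,0,0,0,-1],[0,0,0,0,0,0,-1],[0,0,0,0,0,0,-1],[0,0,0,0,0,0,-1],[0,0,0,0,0,0,-1],[0,0,0,0,0,0,-1],[0,0,0,0,0,0,-1]]]'
```

```text
time_s: 81.05
tcp_pos: [0.5913, -0.2857, 0.0862]
eef_rot: [180.0, -0.0, -4.7]
contact_force: [-0.1, -0.4, -0.7]
gripper_width: 0.0003
gripper_force: 0.0
time_s: 81.85
tcp_pos: [0.5916, -0.2857, 0.086]
eef_rot: [-180.0, 0.3, -4.7]
contact_force: [-10.8, 1.3, 8.0]
gripper_width: 0.0005
gripper_force: 5.5
```

```bash
python3 -m pendant '[[[0.1,0,0,0,0,0,-1],[0.05,0,0,0,0,0,-1],[0,0,0,0,0,0,-1],[0,0,0,0,0,0,-1],[0,0,0,0,0,0,-1],[0,0,0,0,0,0,-1],[0,0,0,0,0,0,-1],[0,0,0,0,0,0,-1]]]'
python3 -m pendant '[[[-0.4,0,0,0,0,0,-1],[-0.7,0,0,0,0,0,-1],[-0.7,0,0,0,0,0,-1],[-0.7,0,-0.7,0,0,0,-1],[0,0,-0.8,0,0,0,-1],[0,0,-0.8,0,0,0,-1],[0,0,-0.8,0,0,0,-1],[0,0,-0.8,0,0,0,-1]]]'
python3 - <<'E'
from h import *
yaw=np.radians(-4.7);X=np.array([np.cos(yaw),np.sin(yaw)]);Y=np.array([-X[1],X[0]])
ims=[]
for n in('scene','side'):
    c=cap(n,'fin_'+n+'.png');W=world(c);P=W.reshape(-1,3);L=P[:,:2]-[.599,-.286];a=L@X;b=L@Y
    pm=(a>.02)&(a<.09)&(abs(b)<.13)&(P[:,2]>.05)&(P[:,2]<.097);print(n,np.percentile(a[pm],[5,25,50]).round(4))
    ims.append(cv2.resize(c['frame'],(400,250)))
cv2.imwrite('pics/fin.png',np.hstack(ims)); print(r.get_state()['contact_force'])
E
```

```text
time_s: 82.65
tcp_pos: [0.5918, -0.2858, 0.0859]
eef_rot: [-179.9, 0.6, -4.8]
contact_force: [-19.6, 3.2, 14.2]
gripper_width: 0.0005
gripper_force: 9.7
time_s: 83.45
tcp_pos: [0.5487, -0.2821, 0.1651]
eef_rot: [180.0, -0.1, -4.7]
contact_force: [0.0, 0.1, 0.1]
gripper_width: 0.0002
gripper_force: 0.0
scene [0.0443 0.0491 0.054 ]
side [0.0433 0.044  0.0445]
[ 0.46263792 -1.21852633  0.31195571]
```

View pics/fin.png

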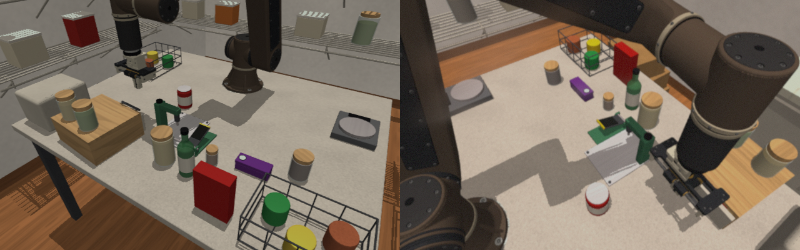

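The drawer panel is home (180 mm from its stop position), the jars are where they stood, and the gripper is clear.

```bash
python3 -c "
from plant import r
print(r.close_job())"
```

```text
the job is handed in; nothing more can be done
None
```

The job is handed in: I pulled the drawer to its stop, stamped the red and then the blue tin (yellow was absent) with the spot within about 3 mm of the tip by camera, laid both flat in the drawer and pushed it home.

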